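Clamp a go-stone press die and load its blank rack

ROBOT

A 6-joint arm with a two-finger parallel gripper is mounted at the origin on the work surface. World frame = base frame: x ahead of the robot, y to its left, z up, the work surface at z = 0. Lengths are in m, angles in rad, forces in N, time in s.
With the tool pointing down it reaches from about 0.375 to 0.9 m from the base axis. Payload 3.1 kg.
Tool frame: the origin (TCP) lies midway between the tips of the shut fingers; the grasp point (between the pads) lies 19 mm behind it; z points along the fingers, y is the line along which they close (so a half turn about z gives the same grasp; the last joint's range is limited). The gripper opens to 85 mm and grips with 20 to 120 N. Pads are 22 mm wide; open, the fingers measure 114 mm over their backs; the gripper's body (76 mm by 85 mm) begins 54 mm behind the grasp point. The pads swing forward as they close: fully open they stand 13 mm farther back than shut.
Start: joints at [0.956, 0.527, 1.433, -0, 1.181, -0.178], TCP at [0.264, 0.566, 0.231] pointing down, gripper open.
Joint ranges: [-3.08, 3.08], [-0.75, 2.2], [0.22, 2.44], [-1.43, 4.57], [0, 2.65], [-2.85, 2.85]. Speed limits (rad/s): [2.79, 2.79, 3.14, 3.14, 3.14, 3.14].

INTERFACE

Orientations are given as a unit quaternion [x, y, z, w].
In Python, from cell import env gives the robot as it stands.
- The arm moves only by the tool servo_tool, never from a script. Its argument "rows" is a list that holds one entry, the list of rows, each a list of 5 numbers: the opening, from -1 (shut) to 1 (fully open), so that 0 is half open, then the shift along the tool's x, y, z normalised to -1 to 1, where 1 is 0.3 m, then the turn about the tool's z normalised to -1 to 1, where 1 is 90 degrees. In form: [[[claw, dx, dy, dz, roll], ...]]. A call has 1 to 8 rows; each row is the pose to reach, as a shift and turn from the pose commanded when the call began, along the tool's axes at that moment; what a row does not reach only later rows make up. A row lasts 1/8 s, in which the tool goes at most 62.5 mm and 10.7 degrees, less where a joint would pass 70% of its speed; a pose out of reach is approached as far as the arm can. A call with a number of a shift or a turn outside -1 to 1 is refused whole. A call with a gripper value outside its range is refused whole. The fingers move at their own pace and stop on an object; "grip_force" is the grip in N (left out, the last holds). Time passes only in rows, so rows that repeat a pose let the fingers close. It gives the time, the measured TCP pose, the force, the opening and the grip force at its end, in the units of the state.
- env.get_obs(): the state, without advancing time (a new reading comes with each control period).
- env.read_camera(name): name is "scene" or "side" or "wrist"; returns a dict with "image" (384x512x3 uint8, red, green, blue), "range_z" (384x512 float32, m along the optical axis (not along the pixel's ray), 0 where there is no reading), "fovy" (degrees; the focal length in pixels is half the picture's height over the tangent of half this angle, whatever the lens; pixels are square), "cx", "cy" (the principal point, pixels), "rvec" (rotation vector, rad) and "tvec" (3), from world to camera coordinates, as OpenCV has them. Camera axes: x right, y down, z forward; pixel columns grow to the right and rows downward; lengths in m; the calibration is good to about 2 mm. A picture is of the moment at which its call begins.
- env.sign_off(): hands the job in; it is judged then, once.
The state is a dict: "time_s": time; "qpos": joint angles; "qd": joint speeds; "tau": joint torques, N m; "position": TCP position; "eef_rot": TCP orientation; "contact_force": force on the tool from outside, world axes, zero at the start; "moment": the same for the moment, N m; "grip_width": finger opening in m; "gripper_force": force on a finger pad.
Only numpy, scipy, OpenCV 4.12 (cv2) and the standard library are available. Lean on these libraries where they do the work, as an engineer would, in place of code of your own. Each camera call takes 0.05 s, during which the arm holds its last target. There are 200 camera calls.

TASK

Clamp the copper forming cup down for the next lot: using only the fork key on the screws, turn the four tab screws clockwise in cross order, first all to half way (tab at 45 degrees; one was already left half way, so the one opposite it comes next, then the other two), and only when all four stand half way, all up to the stop (tab square to the radius), again each followed by the one opposite it. Stand the key back upright on the walnut block, and at any time push every whole rectangular slate blank on the bench flat and fully home under the spring clips of the rack, one to a slot, leaving the other things on the bench alone.

Things in the scene. Friction and masses are not known exactly. Their poses are not given: they have to be found in the camera images.
- bolster: round steel die bolster, fixed, 220 mm across, top at 32 mm, with a copper forming cup (76 mm across, rim 62 mm above the worktop) in its middle and four tab screws round it; origin under its centre, z up
- tab0 (a point): top centre of a screw tab; z up, x along the tab. The tabs are upright bars 40 mm long, 12 mm thick from 38 to 48 mm above the worktop, then tapering like a roof to 4 mm at the top, 60 mm; tab0 to tab3 stand 78 mm from the bolster axis at 90 degree steps, numbered anticlockwise from above
- tab1 (a point): top centre of a screw tab; z up, x along the tab. The tabs are upright bars 40 mm long, 12 mm thick from 38 to 48 mm above the worktop, then tapering like a roof to 4 mm at the top, 60 mm; tab0 to tab3 stand 78 mm from the bolster axis at 90 degree steps, numbered anticlockwise from above
- tab2 (a point): top centre of a screw tab; z up, x along the tab. The tabs are upright bars 40 mm long, 12 mm thick from 38 to 48 mm above the worktop, then tapering like a roof to 4 mm at the top, 60 mm; tab0 to tab3 stand 78 mm from the bolster axis at 90 degree steps, numbered anticlockwise from above
- tab3 (a point): top centre of a screw tab; z up, x along the tab. The tabs are upright bars 40 mm long, 12 mm thick from 38 to 48 mm above the worktop, then tapering like a roof to 4 mm at the top, 60 mm; tab0 to tab3 stand 78 mm from the bolster axis at 90 degree steps, numbered anticlockwise from above
- screw0 (a joint): screw 0, under tab0; grows clockwise from above: 0 slack, tab radial (pointing at the bolster axis); 0.785 half way, tab at 45 degrees; 1.571 hard stop, tab tangential. Turns stiffly (0.12 N m), stays where left. At the start three screws are slack (0 to 0.15), one, anywhere on the ring, is half way (0.70 to 0.87)
- screw1 (a joint): screw 1, under tab1; grows clockwise from above: 0 slack, tab radial (pointing at the bolster axis); 0.785 half way, tab at 45 degrees; 1.571 hard stop, tab tangential. Turns stiffly (0.12 N m), stays where left. At the start three screws are slack (0 to 0.15), one, anywhere on the ring, is half way (0.70 to 0.87)
- screw2 (a joint): screw 2, under tab2; grows clockwise from above: 0 slack, tab radial (pointing at the bolster axis); 0.785 half way, tab at 45 degrees; 1.571 hard stop, tab tangential. Turns stiffly (0.12 N m), stays where left. At the start three screws are slack (0 to 0.15), one, anywhere on the ring, is half way (0.70 to 0.87)
- screw3 (a joint): screw 3, under tab3; grows clockwise from above: 0 slack, tab radial (pointing at the bolster axis); 0.785 half way, tab at 45 degrees; 1.571 hard stop, tab tangential. Turns stiffly (0.12 N m), stays where left. At the start three screws are slack (0 to 0.15), one, anywhere on the ring, is half way (0.70 to 0.87)
- fork_key: loose fork key, 0.4 kg, 136 mm high, stands on its fork; origin under the foot centre, z up. Steel fork head 48 (x) x 44 x 38 mm high, slot along x 19 mm wide, 24 deep, open below, fits over a tab with 0.18 rad play; foot 40 mm above the worktop = well on a tab. 18 mm shaft; wooden handle bar 70 (x) x 22 mm (y), 108 to 136 mm above the foot, gripped across the 22 mm
- walnut_block: fixed walnut block 100 x 100 x 30 mm on which the key stands; origin under its centre, top face at 30 mm
- slate0: loose slate blank, a dark flat bar 110 (x) x 45 (y) x 18 mm (z), about 0.24 kg; origin in the centre of its underside; any free slot will do. One to three blanks are there; absent ones read None
- slate1: loose slate blank, a dark flat bar 110 (x) x 45 (y) x 18 mm (z), about 0.24 kg; origin in the centre of its underside; any free slot will do. One to three blanks are there; absent ones read None
- slate2: loose slate blank, a dark flat bar 110 (x) x 45 (y) x 18 mm (z), about 0.24 kg; origin in the centre of its underside; any free slot will do. One to three blanks are there; absent ones read None
- rack: fixed wooden rack, board 190 (x) x 255 (y) x 12 mm; origin under its centre. 3 slots along x, 80 mm apart in y. Each: cheeks at x=+-46 mm, 34 mm high, 4 mm clear of a blank each side; a sloping spring clip at each end, nose 2.5 mm over the blank end at 44 mm height, lead-in rising outward to 68 mm. Ribs 12 mm wide at x=+-30 mm carry the blank; between them fingers can go down to the board
- slot0 (a point): centre of the seat of slot 0, on the ribs 24 mm above the worktop; x along the slot, z up. A blank lies along x, its underside on the seat and its top at 42 mm when home; pushing it past the clips takes about 6 to 15 N straight down; the clips then snap over its ends. All slots are empty at the start
- slot1 (a point): centre of the seat of slot 1, on the ribs 24 mm above the worktop; x along the slot, z up. A blank lies along x, its underside on the seat and its top at 42 mm when home; pushing it past the clips takes about 6 to 15 N straight down; the clips then snap over its ends. All slots are empty at the start
- slot2 (a point): centre of the seat of slot 2, on the ribs 24 mm above the worktop; x along the slot, z up. A blank lies along x, its underside on the seat and its top at 42 mm when home; pushing it past the clips takes about 6 to 15 N straight down; the clips then snap over its ends. All slots are empty at the start
- gauge_plate: flat steel gauge plate 120 x 60 x 6 mm, to be left alone; origin under its centre
- stone_bowl: wooden go-stone bowl 120 mm across, to be left alone; origin under its centre
- spare_cup: spare copper cup 90 mm across, 36 mm high, on the bench beyond the bolster, to be left alone; origin under its centre
- slate_offcut: slate offcut 70 x 60 x 18 mm, much shorter than a blank and not one: leave alone; origin under its centre
- paste_jar: jar with a steel cap, 76 mm across, 85 mm high, to be left alone; origin under its centre
Not all that is in view belongs to the job. What is shaped like the fork_key but green is not meant. Leave any green look-alike of the slate2 alone.

How it is judged:
By the outcome, as a careful person would: the job done as asked, in the order asked, and still so for the second after the job is handed in, with the robot touching nothing.
Of slate0, slate1, slate2 only 1 to 3 are there at a start; the rules pass over those that are not, and their reading is None.
At some moment in a run one of slate0, slate1, slate2 may be knocked a few centimetres aside while the robot is not near it.
It also fails if it takes over 210 s, if anything falls off the work surface, if the arm or the gripper's body presses on something with over 40 N, if the wrist force passes 120 N, or if a joint passes its speed limit or range.

## Working session

There is one attempt and no reset: what is moved stays moved. The work goes in short steps, Python scripts to look and compute and a tool call to move; the robot and the scene stay as the last step left them, time stands still between calls to the robot, and variables do not carry over. Pictures are saved under pics/ and viewed, at most 14 in all, crops included, and the job is handed in when it is done.

Besides the shell and the picture viewer there is one more tool, called after "Emit:" as name(argument=value, ...), one argument or row to a line, values as JSON. servo_tool: Moves the arm, as the interface text tells. Scaled input: -1 to 1 covers 0.3 m each way for a shift and 90 degrees each way for a turn. Its arguments: {"type":"object","properties":{"rows":{"type":"array"},"grip_force":{"type":"number"}},"required":["rows"]}

```bash
ls; mkdir -p pics
cat > h.py <<'E'
import numpy as np, cv2, json
from cell import env
def cam(n):
    c=env.read_camera(n); R=cv2.Rodrigues(np.array(c["rvec"],float))[0]; t=np.array(c["tvec"],float)
    z=c["range_z"]; H,W=z.shape; f=H/2/np.tan(np.radians(c["fovy"])/2)
    v,u=np.mgrid[:H,:W]
    P=np.stack([(u-c["cx"])/f*z,(v-c["cy"])/f*z,z],-1)
    P=(P-t)@R; P[z<=0]=np.nan
    return c["image"],P
def save(n,img,s=1):
    cv2.imwrite("pics/"+n,cv2.resize(img[...,::-1],None,fx=s,fy=s))
E
python3 - <<'E'
from h import *
print({k:np.round(v,3) for k,v in env.get_obs().items()})
ims=[]
for n in("scene","side","wrist"):
    i,P=cam(n); np.savez("pics/"+n,i=i,P=P); save(n+"0.png",i,1.5)
E
```

```text
pics
{'time_s': np.float64(0.0), 'qpos': array([ 0.956,  0.528,  1.434,  0.   ,  1.181, -0.178]), 'qd': array([ 0.   ,  0.002,  0.   , -0.003,  0.002, -0.002]), 'tau': array([-1.0000e-03, -4.4235e+01, -1.7802e+01, -0.0000e+00,  9.0000e-03,
        0.0000e+00]), 'position': array([0.264, 0.566, 0.23 ]), 'eef_rot': array([ 0.217,  0.976, -0.001, -0.   ]), 'contact_force': array([-0.455,  0.377,  1.208]), 'moment': array([ 0.026,  0.   , -0.045]), 'gripper_force': np.float64(0.0), 'grip_width': np.float64(0.086)}
```

View pics/scene0.png

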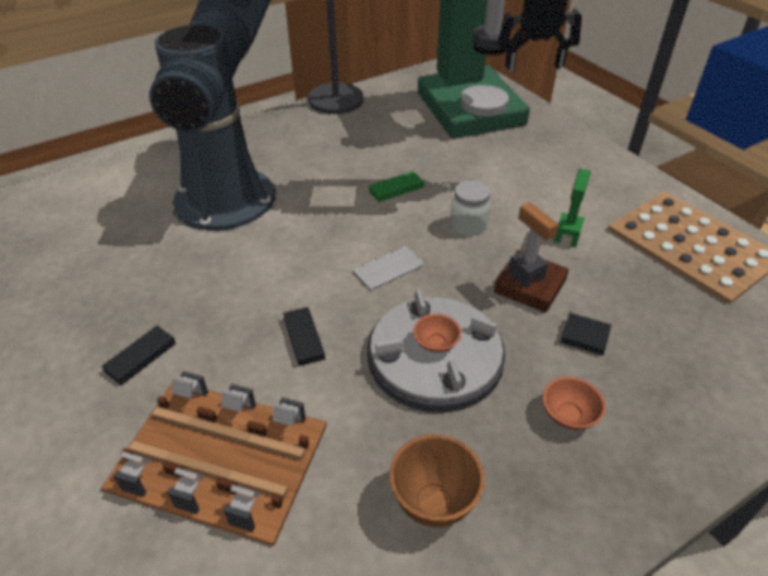

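View pics/side0.png

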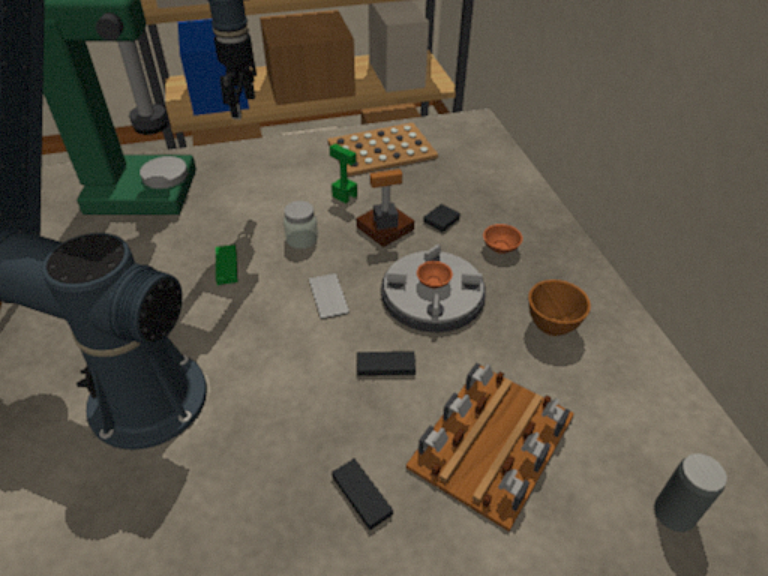

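The scene view shows two whole dark slates at about (138,354) and (303,335), the offcut at (586,333), the rack at (215,450), the bolster at (437,350) and the key on the walnut block at (535,250). The green look-alikes are at (572,210) and (397,187). The side view agrees.

```bash
cat > m.py <<'E'
from h import *
def clouds(fresh=False):
    out={}
    for n in("scene","side"):
        if fresh: out[n]=cam(n)
        else: d=np.load(f"pics/{n}.npz"); out[n]=(d["i"],d["P"])
    return out
def rect(p):
    (c,(w,h),a)=cv2.minAreaRect((p[:,:2]*1000).astype(np.float32))
    if w<h: w,h,a=h,w,a+90
    return np.round(c,1),np.round([w,h],1),round((a+90)%180-90,1)
def blobs(mask,mn):
    n,l,s,_=cv2.connectedComponentsWithStats(mask.astype(np.uint8))
    return [(l==k) for k in range(1,n) if s[k,4]>=mn]
E
python3 - <<'E'
from m import *
C=clouds()
for n,(i,P) in C.items():
    i=i.astype(int); z=P[...,2]; x=P[...,0]; y=P[...,1]
    g=(x>0.1)&(x<1.1)&(abs(y)<0.8)
    print(n,"bounds", np.nanmedian(z[g]))
    dark=(i.max(-1)<70)&(z>0.011)&(z<0.025)&g
    for b in blobs(dark,60): p=P[b]; print(" dark",rect(p),len(p),np.round(np.median(p[:,2]),4))
    wood=(i[...,0]-i[...,2]>35)&g&(i[...,0]>i[...,1]+15)
    for b in blobs(wood&(z>0.004)&(z<0.2),60): p=P[b]; print(" wood",rect(p),len(p),np.round(np.percentile(p[:,2],[5,50,95]),3))
    hi=g&(z>0.125)&(z<0.175)&wood
    for b in blobs(hi,20): p=P[b]; print(" handle",rect(p),len(p),np.round(np.percentile(p[:,2],[5,50,95]),3))
E
```

```text
scene bounds 0.0011661123484006896
 dark (array([107.4, 683.8]), array([80. ,  9.2]), 74.9) 66 0.0184
 dark (array([572.7, 345.1]), array([128.6,  63.9]), 65.9) 172 0.0181
 dark (array([438.8, -36.5]), array([108.8,  43.2]), -12.9) 596 0.0184
 dark (array([680.9, 357.7]), array([68.9, 58.2]), 34.6) 532 0.0184
 dark (array([ 334.5, -278.5]), array([107.8,  44.9]), -68.8) 678 0.018
 dark (array([622.6,  79.5]), array([215.7,  97.2]), 38.9) 432 0.0201
 wood (array([619.1, 700. ]), array([262.2, 187.8]), 6.0) 3118 [0.009 0.013 0.016]
 wood (array([538.1, 351.6]), array([71.1, 26.6]), 0.5) 358 [0.144 0.163 0.168]
 wood (array([561.5, 371.5]), array([94.1, 57.5]), -65.0) 377 [0.027 0.031 0.033]
 wood (array([581.5, 126.5]), array([75.9, 72.4]), 46.2) 640 [0.038 0.052 0.063]
 wood (array([778.9, 231. ]), array([88.2, 87.8]), -85.2) 1128 [0.006 0.022 0.037]
 wood (array([ 570.8, -237.1]), array([256.4, 192.2]), 40.8) 7834 [0.01  0.013 0.027]
 wood (array([787.5, -19.2]), array([118.9, 116.6]), -33.4) 2982 [0.007 0.042 0.076]
 handle (array([538.1, 351.6]), array([71.1, 26.6]), 0.5) 358 [0.14
[... 582 characters left out ...]
3, 217.8]), 14.6) 1116 [0.007 0.012 0.018]
 wood (array([536.4, 350. ]), array([70.2, 27.9]), -2.1) 212 [0.142 0.159 0.168]
 wood (array([579.7, 345.4]), array([83.7, 44.4]), 66.4) 90 [0.026 0.03  0.034]
 wood (array([498.2, 356.7]), array([90.3, 38.7]), -86.6) 110 [0.026 0.03  0.035]
 wood (array([778.9, 231.1]), array([91.1, 84.5]), 67.2) 378 [0.007 0.024 0.037]
 wood (array([592.6, 130.7]), array([96.9, 74.2]), 18.6) 339 [0.037 0.051 0.063]
 wood (array([786.4, -21.3]), array([118.4, 115.8]), 29.0) 1144 [0.014 0.051 0.075]
 wood (array([ 569.9, -238. ]), array([258.7, 189.4]), 40.8) 5288 [0.009 0.012 0.03 ]
 handle (array([536.4, 350. ]), array([70.2, 27.9]), -2.1) 212 [0.142 0.159 0.168]
```

Run:
```python
from m import *
C=clouds()
# topdown height map, 2mm/px : rows = x decreasing, cols= y decreasing
H=np.zeros((600,700,3),np.uint8); Z=np.full((600,700),-1.)
for n,(i,P) in C.items():
    m=np.isfinite(P[...,2])&(P[...,2]<0.2)&(P[...,2]>-0.02); p=P[m]; c=i[m]
    r=((1.0-p[:,0])/0.0015).astype(int); q=((0.5-p[:,1])/0.0015).astype(int)
    o=np.argsort(p[:,2])
    for k in o:
        a,b=r[k],q[k]
        if 0<=a<599 and 0<=b<699:
            for da in(0,1):
              for db in(0,1):
                if p[k,2]>=Z[a+da,b+db]: Z[a+da,b+db]=p[k,2]; H[a+da,b+db]=c[k]
save("top.png",H)
np.save("pics/Z",Z)
```

```text
(no output)
```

View pics/top.png

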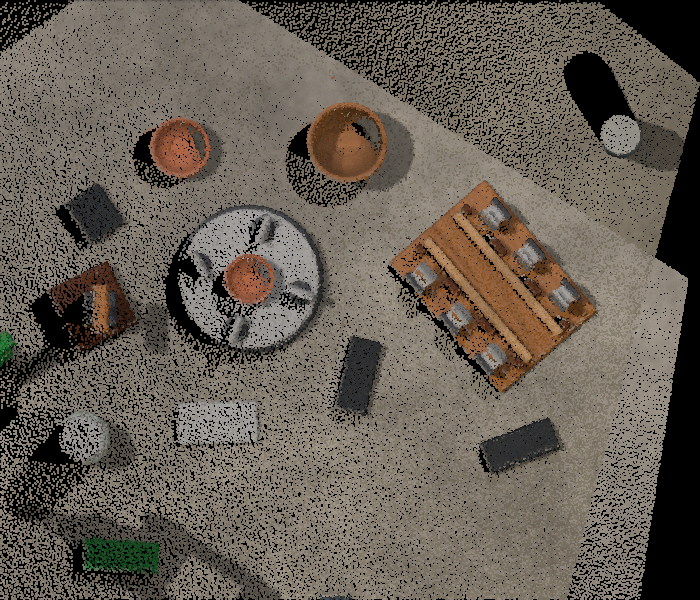

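```bash
cat > bol.py <<'E'
from m import *
from scipy.optimize import least_squares
def circ(p,r):
    f=lambda q: np.hypot(p[:,0]-q[0],p[:,1]-q[1])-r
    s=least_squares(f,p[:,:2].mean(0),loss="soft_l1",f_scale=.002); return s.x
def bolster(C,c0=(.58,.125)):
    cs=[]
    for n,(i,P) in C.items():
        i=i.astype(int)
        d=np.hypot(P[...,0]-c0[0],P[...,1]-c0[1])
        m=(d<.14)&(P[...,2]>.027)&(P[...,2]<.037)
        h=cv2.convexHull((P[m][:,:2]).astype(np.float32))[:,0]
        c=circ(h,.11)
        rim=(d<.05)&(P[...,2]>.058)&(P[...,2]<.068)
        c2=circ(P[rim],.0375) if rim.sum()>10 else None
        print(n,"disc",c.round(4),"cup",c2); cs.append(c2)
    return np.mean(cs,0)
def tabs(C,c):
    pts=np.concatenate([P[(np.hypot(P[...,0]-c[0],P[...,1]-c[1])<.105)&(np.hypot(P[...,0]-c[0],P[...,1]-c[1])>.05)&(P[...,2]>.051)&(P[...,2]<.066)] for i,P in C.values()])
    a=np.degrees(np.arctan2(pts[:,1]-c[1],pts[:,0]-c[0]))
    # ring phase
    ph=np.degrees(np.angle(np.mean(np.exp(4j*np.radians(a)))))/4
    for k in range(4):
        t=ph+90*k
        s=abs((a-t+180)%360-180)<40; p=pts[s]; m=p[:,:2].mean(0)
        w,v=np.linalg.eigh(np.cov(p[:,:2].T)); v=v[:,1]
        o=np.degrees(np.arctan2(v[1],v[0]))
        q=np.degrees(np.arctan2(m[1]-c[1],m[0]-c[0]))
        rr=rect(p)
        print(k,"az %.1f"%q,"r %.4f"%np.hypot(*(m-c)),"n",len(p),"mid",m.round(4),"orient %.1f"%o,"cw screw %.1f"%((q-o+90)%180-90),rr)
E
python3 - <<'E'
from bol import *
C=clouds(); c=bolster(C); print(c); tabs(C,c)
for n in C: tabs({n:C[n]},c)
# key head & block & rack
for n,(i,P) in C.items():
    z=P[...,2];i=i.astype(int)
    d=np.hypot(P[...,0]-.54,P[...,1]-.36)<.045
    print(n,"head top",rect(P[d&(z>.064)&(z<.073)]))
    h=P[d&(z>.16)&(z<.172)]; print("handle top",len(h),rect(h),np.median(h[:,2]))
    d=np.hypot(P[...,0]-.545,P[...,1]-.36)<.09
    print("block top",rect(P[d&(z>.025)&(z<.034)]))
    d=np.hypot(P[...,0]-.57,P[...,1]+.237)<.17
    print("rack board",rect(P[d&(z>.008)&(z<.016)]))
    for b in blobs(d&(z>.021)&(z<.027)&(i[...,0]>i[...,2]+35),80): print("  rib",rect(P[b]),b.sum())
    for b in blobs(d&(z>.045)&(z<.075),15): print("  clip",rect(P[b]),b.sum(),P[b][:,2].max().round(4))
E
```

```text
scene disc [0.5798 0.1229] cup [0.58354053 0.12655032]
side disc [0.5838 0.1291] cup [0.57995214 0.1248155 ]
[0.58174633 0.12568291]
0 az -15.3 r 0.0781 n 144 mid [0.6571 0.105 ] orient 161.1 cw screw 3.6 (array([657.2, 105.3]), array([43.1, 16.2]), -15.9)
1 az 73.5 r 0.0784 n 146 mid [0.6041 0.2009] orient -151.7 cw screw 45.2 (array([601.6, 200.6]), array([44.7, 14.4]), 27.5)
2 az 164.6 r 0.0776 n 125 mid [0.5069 0.1463] orient 159.5 cw screw 5.2 (array([506.4, 147.4]), array([41.7, 16. ]), -22.1)
3 az -104.7 r 0.0770 n 156 mid [0.5622 0.0512] orient 67.6 cw screw 7.7 (array([562. ,  52.6]), array([44.2, 14.7]), 71.8)
0 az -15.1 r 0.0792 n 91 mid [0.6582 0.1051] orient 160.9 cw screw 4.1 (array([657.5, 106.2]), array([43. , 12.9]), -19.1)
1 az 72.8 r 0.0792 n 100 mid [0.6052 0.2014] orient -152.3 cw screw 45.1 (array([603.7, 201.7]), array([40. , 14.4]), 27.5)
2 az 164.1 r 0.0756 n 66 mid [0.509  0.1464] orient 158.1 cw screw 6.0 (array([507.7, 147.9]), array([39.8, 13.7]), -24.0)
3 az -103.9 r 0.0765 n 109 mid [0.5634 0.0514] orient 68.3 cw screw 7.8 (array([563. ,  51.9]), array(
[... 1493 characters left out ...]
42999247
block top (array([537.7, 363.2]), array([104.3, 102.1]), -62.4)
rack board (array([ 568.8, -238.4]), array([256.6, 190.2]), 40.8)
  rib (array([ 549.2, -216.1]), array([235.5,  13.4]), 41.0) 373
  rib (array([ 589. , -260.7]), array([236.7,  12.6]), 40.8) 388
  clip (array([ 582.4, -132. ]), array([37.7, 35.6]), -50.1) 154 0.0686
  clip (array([ 522.6, -183.4]), array([37.9, 37.8]), -50.1) 174 0.0709
  clip (array([ 676.1, -240.3]), array([37.1, 34. ]), -48.7) 170 0.0694
  clip (array([ 461.6, -236.5]), array([37.2, 34.4]), -49.8) 199 0.0713
  clip (array([ 614.9, -293.3]), array([37.4, 35.2]), -46.9) 190 0.0696
  clip (array([ 555.9, -344.2]), array([37. , 34.5]), -49.1) 215 0.0697
```

Measurements fit the given sizes. Bolster centre is about (0.582, 0.126) and ring phase about -15.5°. T1 (azimuth 74.5°) stands half way, so T3 comes next, then T0 and T2. Now I'll write the move helper and go to the key.

```bash
cat > plan.py <<'E'
from h import *
from scipy.spatial.transform import Rotation as R
def pose():
    o=env.get_obs(); r=R.from_quat(o["eef_rot"]).as_matrix()
    return np.array(o["position"]),np.degrees(np.arctan2(r[1,1],r[0,1])),o
def plan(*chain):
    """chain of calls; each call is a list of waypoints (x,y,z,phi deg); each call starts where the former ended"""
    p,f,o=pose(); print("now",p.round(4),"phi %.1f"%f,"F",np.round(o["contact_force"],1),"M",np.round(o["moment"],2),"w %.4f"%o["grip_width"],"q6 %.2f"%o["qpos"][5],"t %.1f"%o["time_s"])
    for call in chain:
        for w in call:
            d=np.array(w[:3])-p; a=np.radians(f)
            y=np.array([np.cos(a),np.sin(a)]); x=np.array([-np.sin(a),np.cos(a)])
            print("  ",np.round([d[:2]@x/.3,d[:2]@y/.3,-d[2]/.3,(f-w[3])/90],3))
        p=np.array(call[-1][:3]); f=call[-1][3]
E
python3 - <<'E'
from plan import *
plan([(.537,.3515,.235,90)],[(.537,.3515,.133,90)])
E
```

```text
now [0.264  0.5659 0.2305] phi 65.0 F [-0.3  0.3 -0.4] M [-0.01 -0.   -0.02] w 0.0853 q6 -0.18 t 0.1
   [-1.127 -0.263 -0.015 -0.278]
   [0.   0.   0.34 0.  ]
```

Emit:
servo_tool(
  rows=[
    [[1,-0.9,-0.21,-0.01,-0.278],[1,-0.9,-0.21,-0.01,-0.278],[1,-0.9,-0.21,-0.01,-0.278],[1,-0.9,-0.21,-0.01,-0.278],[1,-0.9,-0.21,-0.01,-0.278],[1,-0.9,-0.21,-0.01,-0.278]],
  ],
)

```text
time_s: 0.9
position: [0.4846, 0.393, 0.2339]
eef_rot: [0.002, 1.0, -0.0, 0.0]
contact_force: [-0.1, -1.1, -0.4]
grip_width: 0.0853
gripper_force: 0.0
```

Run:
```python
from plan import *
plan([(.537,.3515,.2,90)],[(.537,.3515,.133,90)])
```

```text
now [0.4846 0.393  0.2339] phi 89.7 F [-0.1 -1.1 -0.4] M [-0.04 -0.    0.04] w 0.0853 q6 -1.06 t 0.9
   [-0.175 -0.138  0.113 -0.003]
   [0.    0.    0.223 0.   ]
```

Emit:
servo_tool(
  rows=[
    [[1,-0.175,-0.138,0.113,-0.003],[1,-0.175,-0.138,0.113,-0.003],[1,-0.175,-0.138,0.2,-0.003],[1,-0.175,-0.138,0.336,-0.003],[1,-0.175,-0.138,0.336,-0.003],[1,-0.175,-0.138,0.336,-0.003]],
  ],
)

```text
time_s: 1.65
position: [0.5348, 0.3548, 0.1347]
eef_rot: [-0.003, 1.0, 0.0, 0.001]
contact_force: [1.1, 0.5, -0.4]
grip_width: 0.0857
gripper_force: 0.0
```

Run:
```python
from plan import *
plan([(.537,.3515,.133,90)])
i,P=cam("wrist"); save("w1.png",i,1)
```

```text
now [0.5348 0.3548 0.1347] phi 90.3 F [ 1.1  0.5 -0.4] M [-0.   -0.    0.02] w 0.0857 q6 -1.16 t 1.6
   [-0.007 -0.011  0.006  0.004]
```

View pics/w1.png

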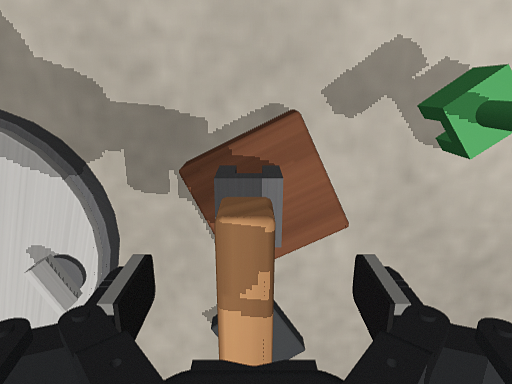

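The handle lies between the fingers at column 246, with the finger middle near 255. It is slightly off centre but safe to close on.

Emit:
servo_tool(
  rows=[
    [[1,-0.007,-0.011,0.006,0.003],[0,-0.007,-0.011,0.006,0.003],[-0.5,-0.007,-0.011,0.006,0.003],[-0.8,-0.007,-0.011,0.006,0.003],[-0.8,-0.007,-0.011,0.006,0.003],[-0.8,-0.007,-0.011,0.006,0.003]],
  ],
  grip_force=90,
)

```text
time_s: 2.45
position: [0.5373, 0.3507, 0.1319]
eef_rot: [0.0, 1.0, 0.0, 0.0]
contact_force: [0.0, 2.4, 0.4]
grip_width: 0.0213
gripper_force: 88.9
```

Run:
```python
from plan import *
plan([(.537,.3515,.133,90)])
```

```text
now [0.5373 0.3507 0.1319] phi 90.0 F [0.  2.4 0.4] M [ 0.2   0.01 -0.04] w 0.0213 q6 -1.17 t 2.5
   [ 0.001  0.003 -0.004 -0.   ]
```

Run:
```python
from plan import *
plan([(.537,.3515,.2,90),(.56,.15,.21,35)],[(.561,.0505,.19,-22.5)],[(.561,.0505,.143,-22.5)])
```

```text
now [0.5373 0.3507 0.1319] phi 90.0 F [0.  2.4 0.4] M [ 0.2   0.01 -0.04] w 0.0213 q6 -1.17 t 2.5
   [ 0.001  0.003 -0.227 -0.   ]
   [-0.076 -0.669 -0.26   0.611]
   [-0.274 -0.188  0.067  0.639]
   [0.    0.    0.157 0.   ]
```

Emit:
servo_tool(
  rows=[
    [[-0.8,0,0.003,-0.15,0],[-0.8,0,0.003,-0.227,0],[-0.8,-0.02,-0.2,-0.26,0.12],[-0.8,-0.04,-0.36,-0.26,0.24],[-0.8,-0.06,-0.52,-0.26,0.36],[-0.8,-0.076,-0.669,-0.26,0.48],[-0.8,-0.076,-0.669,-0.26,0.611],[-0.8,-0.076,-0.669,-0.26,0.611]],
  ],
)

```text
time_s: 3.45
position: [0.5587, 0.1488, 0.2086]
eef_rot: [0.462, 0.887, -0.001, -0.001]
contact_force: [0.2, 0.2, -3.7]
grip_width: 0.0211
gripper_force: 90.2
```

Emit:
servo_tool(
  rows=[
    [[-0.8,-0.1,-0.07,0.04,0.1],[-0.8,-0.18,-0.12,0.067,0.22],[-0.8,-0.274,-0.188,0.067,0.34],[-0.8,-0.274,-0.188,0.067,0.46],[-0.8,-0.274,-0.188,0.067,0.58],[-0.8,-0.274,-0.188,0.067,0.639],[-0.8,-0.274,-0.188,0.067,0.639],[-0.8,-0.274,-0.188,0.067,0.639]],
  ],
)

```text
time_s: 4.45
position: [0.5604, 0.0504, 0.1893]
eef_rot: [0.831, 0.557, -0.0, -0.0]
contact_force: [0.4, -0.4, -4.6]
grip_width: 0.0208
gripper_force: 90.2
```

Run:
```python
from plan import *
from bol import *
plan([(.561,.0505,.19,-22.5)])
C={}
for n in("scene","side"):
    i,P=cam(n); C[n]=(i,P); z=P[...,2]; d=np.hypot(P[...,0]-.561,P[...,1]-.05)<.06
    m=d&(i[...,0].astype(int)-i[...,2]>35)&(z>.18)&(z<.24)
    print(n,m.sum(), np.round(np.percentile(P[m][:,2],[2,50,98]),4), rect(P[m]))
    m=d&(z>.08)&(z<.135); print(" head",m.sum(),np.round(np.percentile(P[m][:,2],[2,50,98]),4), rect(P[m]))
save("s2.png",C["scene"][0][150:300,200:380],4)
i,P=cam("wrist"); save("w2.png",i)
```

```text
now [0.5604 0.0504 0.1893] phi -22.3 F [ 0.4 -0.4 -4.6] M [ 0.03 -0.01  0.02] w 0.0208 q6 0.28 t 4.5
   [ 0.001  0.002 -0.002  0.002]
scene 280 [0.1994 0.2179 0.2254] (array([565.1,  48.4]), array([69.2, 25.8]), 67.1)
 head 550 [0.0891 0.1237 0.1298] (array([560.6,  50. ]), array([48.3, 48.2]), 67.8)
side 189 [0.199  0.2227 0.2269] (array([559.2,  48.1]), array([72.6, 21.7]), 68.8)
 head 260 [0.0899 0.1236 0.1318] (array([559.4,  50.7]), array([54.4, 43.9]), 68.1)
```

View pics/s2.png

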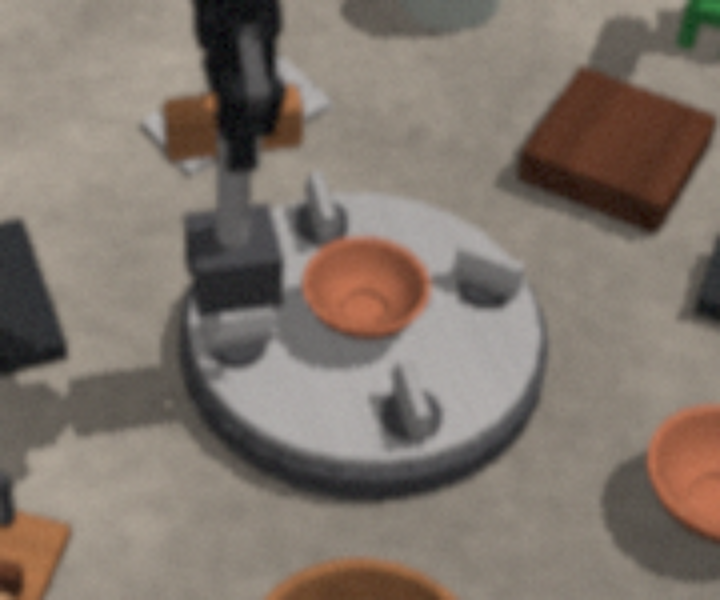

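View pics/w2.png

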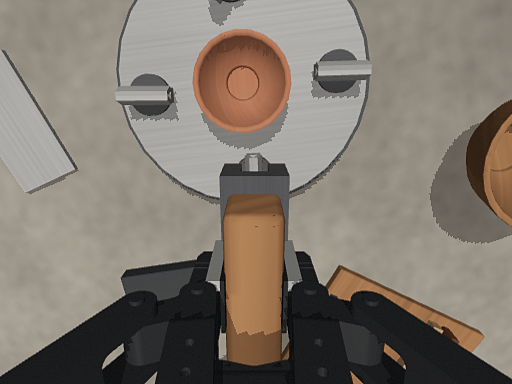

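The key sits squarely over T3, and the tab end shows at (253,160) in line with the fork. I'll lower it and turn clockwise to half way.

Emit:
servo_tool(
  rows=[
    [[-0.8,0.001,0.002,0.06,0.0],[-0.8,0.001,0.002,0.12,0],[-0.8,0.001,0.002,0.157,0],[-0.8,0.001,0.002,0.157,0],[-0.8,0.001,0.002,0.157,0]],
  ],
)

```text
time_s: 5.22
position: [0.5618, 0.05, 0.143]
eef_rot: [0.831, 0.556, 0.0, 0.0]
contact_force: [0.3, -0.2, -4.5]
grip_width: 0.0208
gripper_force: 90.2
```

Run:
```python
from plan import *
plan([(.561,.0505,.142,-69.5)])
```

```text
now [0.5618 0.05   0.143 ] phi -22.5 F [ 0.3 -0.2 -4.5] M [0.   0.09 0.  ] w 0.0208 q6 0.28 t 5.2
   [ 0.001 -0.003  0.003  0.522]
```

Emit:
servo_tool(
  rows=[
    [[-0.8,0,0,0,0.11],[-0.8,0,0,0,0.22],[-0.8,0,0,0,0.33],[-0.8,0,0,0,0.44],[-0.8,0,0,0,0.522],[-0.8,0,0,0,0.522],[-0.8,0,0,0,0.522]],
  ],
)

```text
time_s: 6.1
position: [0.56, 0.0509, 0.1427]
eef_rot: [0.984, 0.179, -0.001, -0.001]
contact_force: [-3.9, 4.3, -2.3]
grip_width: 0.0209
gripper_force: 90.4
```

Run:
```python
from plan import *
plan([(.561,.0505,.142,-69.5)])
```

```text
now [0.56   0.0509 0.1427] phi -69.4 F [-3.9  4.3 -2.3] M [1.15 0.91 0.12] w 0.0209 q6 1.10 t 6.1
   [0.003 0.002 0.002 0.001]
```

Emit:
servo_tool(
  rows=[
    [[-0.8,0,0,0,-0.1],[-0.8,0,0,0,-0.1],[-0.8,0,0,-0.08,-0.1],[-0.8,0,0,-0.16,-0.1],[-0.8,0,0,-0.2,-0.1],[-0.8,0,0,-0.2,-0.1]],
  ],
)

```text
time_s: 6.85
position: [0.5627, 0.0494, 0.2036]
eef_rot: [0.967, 0.254, 0.002, 0.001]
contact_force: [0.5, -0.7, -4.3]
grip_width: 0.021
gripper_force: 90.3
```

```bash
cat > chk.py <<'E'
from plan import *
from bol import *
i,P=cam("wrist"); z=P[...,2]
c=np.array([.582,.1257])
D=clouds(True)
D["wrist"]=(i,P)
for n,(i,P) in D.items():
  r=np.hypot(P[...,0]-c[0],P[...,1]-c[1]); s=(r>.05)&(r<.105)&(P[...,2]>.053)&(P[...,2]<.0655)
  p=P[s]; a=np.degrees(np.arctan2(p[:,1]-c[1],p[:,0]-c[0]))
  for k in range(4):
    t=-15.5+90*k; q=p[abs((a-t+180)%360-180)<35]
    if len(q)<30: continue
    w,v=np.linalg.eigh(np.cov(q[:,:2].T)); v=v[:,1]; o=np.degrees(np.arctan2(v[1],v[0]))
    print(n,"T%d"%k,"n",len(q),"mid",q[:,:2].mean(0).round(4),"L %.1f"%(np.sqrt(w[1]*12)*1e3),"screw %.1f"%((t-o+45)%180-45),"rect",round((t-rect(q)[2]+45)%180-45,1))
E
python3 chk.py
```

```text
scene T0 n 82 mid [0.6579 0.1055] L 43.0 screw 4.2 rect 3.2
scene T1 n 92 mid [0.6044 0.2014] L 41.3 screw 44.0 rect 40.4
scene T2 n 60 mid [0.5084 0.1469] L 42.8 screw 6.7 rect 9.5
scene T3 n 90 mid [0.5626 0.0515] L 41.4 screw 45.1 rect 45.3
side T0 n 47 mid [0.6545 0.105 ] L 40.8 screw 5.4 rect 8.5
side T2 n 52 mid [0.5055 0.1463] L 41.3 screw 6.8 rect 7.3
side T3 n 43 mid [0.5573 0.0486] L 43.5 screw 46.3 rect 41.6
wrist T0 n 807 mid [0.6579 0.1077] L 40.0 screw 5.1 rect 5.5
wrist T1 n 863 mid [0.6049 0.2029] L 39.9 screw 45.3 rect 45.0
wrist T2 n 617 mid [0.5088 0.1494] L 41.6 screw 6.6 rect 6.4
wrist T3 n 204 mid [0.5744 0.0609] L 13.3 screw 43.6 rect 46.5
```

Run:
```python
from plan import *
plan([(.61,.08,.2,5)],[(.6572,.1055,.19,69.7),(.6572,.1055,.1425,69.7)],[(.6572,.1055,.1425,20.5)],[(.6572,.1055,.1425,29.5),(.6572,.1055,.2,29.5)])
```

```text
now [0.5608 0.0498 0.2016] phi -60.5 F [ 0.2 -0.5 -4.9] M [ 0.05  0.05 -0.05] w 0.0208 q6 0.95 t 7.0
   [ 0.192 -0.007  0.005 -0.728]
   [ 0.071  0.164  0.033 -0.719]
   [ 0.071  0.164  0.192 -0.719]
   [ 0.     0.    -0.     0.547]
   [ 0.   0.  -0.  -0.1]
   [ 0.     0.    -0.192 -0.1  ]
```

Emit:
servo_tool(
  rows=[
    [[-0.8,0.05,-0.002,0.005,-0.11],[-0.8,0.1,-0.004,0.005,-0.22],[-0.8,0.15,-0.006,0.005,-0.33],[-0.8,0.192,-0.007,0.005,-0.44],[-0.8,0.192,-0.007,0.005,-0.55],[-0.8,0.192,-0.007,0.005,-0.66],[-0.8,0.192,-0.007,0.005,-0.728]],
  ],
)

```text
time_s: 7.88
position: [0.6098, 0.0802, 0.1995]
eef_rot: [0.674, 0.739, -0.001, -0.001]
contact_force: [0.2, -0.4, -3.8]
grip_width: 0.0209
gripper_force: 90.2
```

Emit:
servo_tool(
  rows=[
    [[-0.8,0.02,0.05,0.01,-0.11],[-0.8,0.05,0.1,0.02,-0.22],[-0.8,0.071,0.164,0.033,-0.33],[-0.8,0.071,0.164,0.033,-0.44],[-0.8,0.071,0.164,0.033,-0.55],[-0.8,0.071,0.164,0.033,-0.66],[-0.8,0.071,0.164,0.033,-0.719],[-0.8,0.071,0.164,0.033,-0.719]],
  ],
)

```text
time_s: 8.88
position: [0.6569, 0.1057, 0.1896]
eef_rot: [0.176, 0.984, -0.0, -0.001]
contact_force: [-0.5, -0.5, -4.0]
grip_width: 0.0208
gripper_force: 90.2
```

Run:
```python
from plan import *
plan([(.6572,.1055,.1425,69.7)])
```

```text
now [0.6569 0.1057 0.1896] phi 69.7 F [-0.5 -0.5 -4. ] M [ 0.03 -0.01  0.  ] w 0.0208 q6 -1.22 t 8.9
   [-0.001 -0.     0.157 -0.   ]
```

Emit:
servo_tool(
  rows=[
    [[-0.8,0,0,0.05,0.0],[-0.8,0,0,0.11,0],[-0.8,0,0,0.157,0],[-0.8,0,0,0.157,0],[-0.8,0,0,0.157,0]],
  ],
)

```text
time_s: 9.5
position: [0.6578, 0.1057, 0.144]
eef_rot: [0.176, 0.984, 0.0, 0.0]
contact_force: [0.3, -0.4, -4.5]
grip_width: 0.021
gripper_force: 90.3
```

Emit:
servo_tool(
  rows=[
    [[-0.8,0,0,0.003,0.11],[-0.8,0,0,0.003,0.22],[-0.8,0,0,0.003,0.33],[-0.8,0,0,0.003,0.44],[-0.8,0,0,0.003,0.547],[-0.8,0,0,0.003,0.547],[-0.8,0,0,0.003,0.547]],
  ],
)

```text
time_s: 10.38
position: [0.6575, 0.1055, 0.1436]
eef_rot: [0.569, 0.822, -0.0, 0.0]
contact_force: [-0.1, -1.0, -4.1]
grip_width: 0.0206
gripper_force: 90.3
```

Emit:
servo_tool(
  rows=[
    [[-0.8,0,0,0,-0.1],[-0.8,0,0,0,-0.1],[-0.8,0,0,-0.08,-0.1],[-0.8,0,0,-0.16,-0.1],[-0.8,0,0,-0.2,-0.1],[-0.8,0,0,-0.2,-0.1]],
  ],
)

```text
time_s: 11.12
position: [0.6583, 0.1058, 0.2041]
eef_rot: [0.504, 0.864, 0.001, 0.001]
contact_force: [0.1, -0.3, -4.6]
grip_width: 0.0207
gripper_force: 90.3
```

```bash
python3 chk.py
python3 - <<'E'
from plan import *
plan([(.58,.125,.2,50)],[(.5068,.1465,.19,69),(.5068,.1465,.1425,69)])
E
```

```text
scene T0 n 67 mid [0.6616 0.1019] L 31.8 screw 46.1 rect 45.3
scene T1 n 88 mid [0.6039 0.2012] L 40.1 screw 44.9 rect 45.6
scene T2 n 61 mid [0.508  0.1468] L 44.9 screw 7.3 rect 6.2
scene T3 n 92 mid [0.5625 0.0513] L 41.4 screw 44.2 rect 42.5
side T0 n 45 mid [0.6543 0.1059] L 42.3 screw 46.6 rect 47.7
side T1 n 38 mid [0.6014 0.2005] L 44.2 screw 44.4 rect 46.4
side T2 n 48 mid [0.505  0.1467] L 41.0 screw 4.3 rect 8.3
side T3 n 50 mid [0.5596 0.05  ] L 41.2 screw 46.4 rect 49.1
wrist T0 n 220 mid [0.6513 0.1203] L 14.7 screw 47.1 rect 44.9
wrist T1 n 836 mid [0.6039 0.2038] L 40.1 screw 44.9 rect 45.1
wrist T2 n 849 mid [0.5081 0.1511] L 41.4 screw 6.9 rect 6.9
wrist T3 n 611 mid [0.5617 0.0556] L 41.1 screw 45.9 rect 45.1
now [0.6567 0.1057 0.2018] phi 29.5 F [-0.4  0.2 -4.4] M [-0.06  0.01 -0.01] w 0.0207 q6 -0.52 t 11.3
   [ 0.182 -0.191  0.006 -0.228]
   [ 0.233 -0.102  0.033 -0.211]
   [ 0.233 -0.102  0.192 -0.211]
```

Emit:
servo_tool(
  rows=[
    [[-0.8,0.091,-0.1,0.006,-0.11],[-0.8,0.182,-0.191,0.006,-0.228],[-0.8,0.182,-0.191,0.006,-0.228],[-0.8,0.182,-0.191,0.006,-0.228],[-0.8,0.182,-0.191,0.006,-0.228]],
  ],
)

```text
time_s: 11.9
position: [0.5821, 0.1247, 0.2013]
eef_rot: [0.342, 0.94, 0.0, 0.001]
contact_force: [-0.4, 0.5, -4.6]
grip_width: 0.021
gripper_force: 90.3
```

Emit:
servo_tool(
  rows=[
    [[-0.8,0.11,-0.05,0.033,-0.1],[-0.8,0.233,-0.102,0.033,-0.2],[-0.8,0.233,-0.102,0.033,-0.2],[-0.8,0.233,-0.102,0.033,-0.2],[-0.8,0.233,-0.102,0.08,-0.2],[-0.8,0.233,-0.102,0.14,-0.2],[-0.8,0.233,-0.102,0.192,-0.2],[-0.8,0.233,-0.102,0.192,-0.2]],
  ],
)

```text
time_s: 12.9
position: [0.5068, 0.1461, 0.1419]
eef_rot: [0.191, 0.982, -0.001, -0.002]
contact_force: [-0.9, 0.3, -3.9]
grip_width: 0.0207
gripper_force: 90.3
```

Run:
```python
from plan import *
plan([(.5068,.1465,.1425,20.5)])
```

```text
now [0.5068 0.1461 0.1419] phi 68.0 F [-0.9  0.3 -3.9] M [-0.03 -0.   -0.03] w 0.0207 q6 -1.12 t 12.9
   [ 0.     0.001 -0.002  0.528]
```

Emit:
servo_tool(
  rows=[
    [[-0.8,0,0,0,0.11],[-0.8,0,0,0,0.22],[-0.8,0,0,0,0.33],[-0.8,0,0,0,0.44],[-0.8,0,0,0,0.528],[-0.8,0,0,0,0.528],[-0.8,0,0,0,0.528]],
  ],
)

```text
time_s: 13.78
position: [0.5074, 0.1465, 0.1437]
eef_rot: [0.569, 0.822, -0.0, -0.0]
contact_force: [-0.8, 0.2, -6.8]
grip_width: 0.0207
gripper_force: 90.2
```

Emit:
servo_tool(
  rows=[
    [[-0.8,0,0,0,-0.1],[-0.8,0,0,0,-0.1],[-0.8,0,0,-0.08,-0.1],[-0.8,0,0,-0.16,-0.1],[-0.8,0,0,-0.2,-0.1],[-0.8,0,0,-0.2,-0.1]],
  ],
)

```text
time_s: 14.52
position: [0.5083, 0.1465, 0.2045]
eef_rot: [0.504, 0.864, 0.001, 0.001]
contact_force: [0.1, 0.4, -4.0]
grip_width: 0.021
gripper_force: 90.4
```

```bash
python3 chk.py
python3 - <<'E'
from plan import *
# T0: tab th -60.5 -> phi 29.5 ; end th -105.5-10 -> phi -25.5
plan([(.5068,.1465,.19,29.5),(.5068,.1465,.1425,29.5)])
plan([(.6572,.1055,.19,29.5),(.6572,.1055,.1425,29.5)],[(.6572,.1055,.1425,-27)])
E
```

```text
scene T0 n 80 mid [0.6589 0.1062] L 42.7 screw 47.1 rect 48.4
scene T1 n 88 mid [0.6045 0.2015] L 41.1 screw 46.7 rect 46.9
scene T2 n 54 mid [0.5099 0.1467] L 38.3 screw 48.6 rect 46.1
scene T3 n 90 mid [0.5625 0.0515] L 42.3 screw 45.3 rect 44.0
side T0 n 49 mid [0.6545 0.1049] L 43.5 screw 46.6 rect 44.6
side T1 n 40 mid [0.6019 0.2003] L 43.1 screw 44.5 rect 43.5
side T2 n 45 mid [0.5049 0.1465] L 42.9 screw 44.0 rect 46.6
side T3 n 43 mid [0.5597 0.0507] L 42.8 screw 46.1 rect 47.2
wrist T0 n 307 mid [0.6518 0.1156] L 26.6 screw 49.7 rect 46.8
wrist T1 n 597 mid [0.6022 0.2054] L 41.3 screw 44.6 rect 43.4
wrist T2 n 234 mid [0.5012 0.1614] L 15.8 screw 44.6 rect 45.4
now [0.5068 0.1463 0.2028] phi 29.5 F [-0.1 -0.  -5.5] M [0.01 0.04 0.04] w 0.0205 q6 -0.45 t 14.7
   [ 0.001  0.     0.043 -0.   ]
   [ 0.001  0.     0.201 -0.   ]
now [0.5068 0.1463 0.2028] phi 29.5 F [-0.1 -0.  -5.5] M [0.01 0.04 0.04] w 0.0205 q6 -0.45 t 14.7
   [-0.365  0.369  0.043 -0.   ]
   [-0.365  0.369  0.201 -0.   ]
   [ 0.     0.    -0.     0.628]
```

Emit:
servo_tool(
  rows=[
    [[-0.8,0.001,0,0.05,0],[-0.8,0.001,0,0.12,0],[-0.8,0.001,0,0.2,0],[-0.8,0.001,0,0.2,0],[-0.8,0.001,0,0.2,0]],
  ],
)

```text
time_s: 15.3
position: [0.5069, 0.1467, 0.143]
eef_rot: [0.504, 0.864, -0.001, -0.001]
contact_force: [-0.9, -0.0, -4.1]
grip_width: 0.0207
gripper_force: 90.4
```

Emit:
servo_tool(
  rows=[
    [[-0.8,0,0,0,0.11],[-0.8,0,0,0,0.22],[-0.8,0,0,0,0.33],[-0.8,0,0,0,0.44],[-0.8,0,0,0,0.55],[-0.8,0,0,0,0.61],[-0.8,0,0,0,0.628],[-0.8,0,0,0,0.628]],
  ],
)

```text
time_s: 16.3
position: [0.5065, 0.1468, 0.1437]
eef_rot: [0.852, 0.523, -0.001, -0.0]
contact_force: [-1.2, 1.2, -4.6]
grip_width: 0.0209
gripper_force: 90.5
```

Run:
```python
from plan import *
plan([(.5068,.1465,.1425,-27)])
```

```text
now [0.5065 0.1468 0.1437] phi -26.9 F [-1.2  1.2 -4.6] M [0.29 0.5  0.52] w 0.0209 q6 0.54 t 16.3
   [-0.001  0.001  0.004  0.001]
```

Moment about z is 0.52 N·m against 0.12 friction, so T2 is at its stop. Next is T0, opposite.

Emit:
servo_tool(
  rows=[
    [[-0.8,0,0,0,-0.1],[-0.8,0,0,0,-0.12],[-0.8,0,0,-0.08,-0.12],[-0.8,0,0,-0.16,-0.12],[-0.8,0,0,-0.2,-0.12],[-0.8,0,0,-0.2,-0.12]],
  ],
)

```text
time_s: 17.05
position: [0.5082, 0.1467, 0.2045]
eef_rot: [0.8, 0.6, 0.001, 0.001]
contact_force: [0.4, 0.3, -4.6]
grip_width: 0.021
gripper_force: 90.4
```

```bash
python3 chk.py|grep -E "T2|T0"
python3 - <<'E'
from plan import *
plan([(.6572,.1055,.19,29),(.6572,.1055,.1425,29)])
E
```

```text
scene T0 n 81 mid [0.6584 0.107 ] L 43.4 screw 47.2 rect 45.7
scene T2 n 80 mid [0.5089 0.1475] L 41.4 screw 90.4 rect 90.0
side T0 n 49 mid [0.6542 0.105 ] L 42.6 screw 47.8 rect 45.1
side T2 n 40 mid [0.5054 0.1475] L 45.8 screw 90.0 rect 90.1
wrist T0 n 601 mid [0.6564 0.1091] L 42.1 screw 46.4 rect 46.2
wrist T2 n 224 mid [0.5112 0.1632] L 14.5 screw 89.0 rect 90.5
now [0.5067 0.1466 0.2028] phi -16.2 F [-0.3  0.6 -5.1] M [-0.03  0.06 -0.01] w 0.0207 q6 0.35 t 17.2
   [ 0.009  0.52   0.043 -0.503]
   [ 0.009  0.52   0.201 -0.503]
```

Emit:
servo_tool(
  rows=[
    [[-0.8,0,0.15,0,-0.11],[-0.8,0.005,0.3,0.02,-0.22],[-0.8,0.009,0.42,0.04,-0.33],[-0.8,0.009,0.52,0.043,-0.44],[-0.8,0.009,0.52,0.043,-0.503],[-0.8,0.009,0.52,0.043,-0.503],[-0.8,0.009,0.52,0.12,-0.503],[-0.8,0.009,0.52,0.2,-0.503]],
  ],
)

```text
time_s: 18.2
position: [0.6573, 0.106, 0.1429]
eef_rot: [0.508, 0.861, -0.0, -0.0]
contact_force: [0.4, -0.5, -4.7]
grip_width: 0.0209
gripper_force: 90.7
```

Emit:
servo_tool(
  rows=[
    [[-0.8,0,0,0,0],[-0.8,0,0,0,0]],
  ],
)

```text
time_s: 18.45
position: [0.6577, 0.1059, 0.1439]
eef_rot: [0.507, 0.862, -0.0, -0.0]
contact_force: [-1.2, 0.8, -4.6]
grip_width: 0.0212
gripper_force: 90.7
```

Run:
```python
from plan import *
plan([(.6572,.1055,.1425,-27)])
```

```text
now [0.6577 0.1059 0.1439] phi 29.0 F [-1.2  0.8 -4.6] M [-0.   -0.05 -0.  ] w 0.0212 q6 -0.51 t 18.4
   [-0.    -0.002  0.005  0.623]
```

Emit:
servo_tool(
  rows=[
    [[-0.8,0,0,0.003,0.11],[-0.8,0,0,0.003,0.22],[-0.8,0,0,0.003,0.33],[-0.8,0,0,0.003,0.44],[-0.8,0,0,0.003,0.55],[-0.8,0,0,0.003,0.61],[-0.8,0,0,0.003,0.628],[-0.8,0,0,0.003,0.628]],
  ],
)

```text
time_s: 19.45
position: [0.6572, 0.1059, 0.1436]
eef_rot: [0.854, 0.52, -0.001, -0.0]
contact_force: [-4.0, -0.0, 0.6]
grip_width: 0.0205
gripper_force: 91.5
```

Run:
```python
from plan import *
plan([(.6572,.1055,.1425,-27)])
```

```text
now [0.6572 0.1059 0.1436] phi -27.3 F [-4.  -0.   0.6] M [-0.02  0.8   0.59] w 0.0205 q6 0.47 t 19.4
   [-0.001  0.001  0.004 -0.004]
```

Emit:
servo_tool(
  rows=[
    [[-0.8,0,0,0,-0.1],[-0.8,0,0,0,-0.12],[-0.8,0,0,-0.08,-0.12],[-0.8,0,0,-0.16,-0.12],[-0.8,0,0,-0.2,-0.12],[-0.8,0,0,-0.2,-0.12]],
  ],
)

```text
time_s: 20.2
position: [0.6589, 0.1057, 0.2038]
eef_rot: [0.802, 0.597, 0.001, 0.001]
contact_force: [0.2, 0.2, -4.3]
grip_width: 0.0208
gripper_force: 90.7
```

```bash
python3 chk.py|grep -E "T1|T0"
python3 - <<'E'
from plan import *
# T1 at az 74.5 tab th 29.5 -> phi 119.5 or -60.5 ; final phi -115.5 
c=np.array([.582,.1257]);a=np.radians(74.5);t=c+.078*np.array([np.cos(a),np.sin(a)]);print(t)
plan([(*t,.195,-60.5),(*t,.1425,-60.5)],[(*t,.1425,-117)])
E
```

```text
scene T0 n 104 mid [0.659  0.1062] L 42.2 screw 91.4 rect 90.7
scene T1 n 85 mid [0.6042 0.2016] L 40.7 screw 44.4 rect 39.4
side T0 n 40 mid [0.6544 0.1041] L 45.1 screw 89.8 rect 88.6
side T1 n 33 mid [0.6016 0.2007] L 44.0 screw 43.9 rect 43.4
wrist T0 n 206 mid [0.6617 0.1219] L 13.5 screw 90.8 rect 91.7
wrist T1 n 743 mid [0.6048 0.2037] L 40.4 screw 45.2 rect 45.5
[0.60284459 0.20086318]
now [0.6572 0.1057 0.2015] phi -16.7 F [ 0.5 -0.5 -4.7] M [-0.01  0.03 -0.03] w 0.0209 q6 0.28 t 20.4
   [ 0.252 -0.265  0.022  0.487]
   [ 0.252 -0.265  0.197  0.487]
   [ 0.     0.    -0.     0.628]
```

Emit:
servo_tool(
  rows=[
    [[-0.8,0.1,-0.1,0,0.11],[-0.8,0.2,-0.2,0.02,0.22],[-0.8,0.252,-0.265,0.022,0.33],[-0.8,0.252,-0.265,0.022,0.44],[-0.8,0.252,-0.265,0.022,0.487],[-0.8,0.252,-0.265,0.06,0.487],[-0.8,0.252,-0.265,0.12,0.487],[-0.8,0.252,-0.265,0.197,0.487]],
  ],
)

```text
time_s: 21.35
position: [0.6032, 0.2007, 0.1419]
eef_rot: [0.967, 0.255, -0.0, -0.0]
contact_force: [-0.6, 0.6, -4.9]
grip_width: 0.021
gripper_force: 90.7
```

Emit:
servo_tool(
  rows=[
    [[-0.8,0,0,0,0],[-0.8,0,0,0,0]],
  ],
)

```text
time_s: 21.6
position: [0.6029, 0.2008, 0.1426]
eef_rot: [0.967, 0.255, -0.001, -0.0]
contact_force: [-0.0, -0.1, -3.7]
grip_width: 0.0212
gripper_force: 90.6
```

Run:
```python
from plan import *
plan([(.6028,.2009,.1425,-117)])
```

```text
now [0.6029 0.2008 0.1426] phi -60.5 F [-0.  -0.1 -3.7] M [-0.05  0.05 -0.  ] w 0.0212 q6 1.20 t 21.6
   [ 0.    -0.001  0.     0.628]
```

Emit:
servo_tool(
  rows=[
    [[-0.8,0,0,0,0.11],[-0.8,0,0,0,0.22],[-0.8,0,0,0,0.33],[-0.8,0,0,0,0.44],[-0.8,0,0,0,0.55],[-0.8,0,0,0,0.61],[-0.8,0,0,0,0.63],[-0.8,0,0,0,0.63]],
  ],
)

```text
time_s: 22.6
position: [0.6024, 0.2026, 0.143]
eef_rot: [0.972, -0.234, -0.001, -0.001]
contact_force: [-0.4, 5.3, -6.5]
grip_width: 0.0207
gripper_force: 90.4
```

Run:
```python
from plan import *
plan([(.6028,.2009,.1425,-117)])
```

```text
now [0.6024 0.2026 0.143 ] phi -117.1 F [-0.4  5.3 -6.5] M [1.42 0.28 0.6 ] w 0.0207 q6 2.19 t 22.6
   [ 0.004  0.004  0.002 -0.001]
```

Emit:
servo_tool(
  rows=[
    [[-0.8,0,0,0,-0.1],[-0.8,0,0,0,-0.12],[-0.8,0,0,-0.08,-0.12],[-0.8,0,0,-0.16,-0.12],[-0.8,0,0,-0.2,-0.12],[-0.8,0,0,-0.2,-0.12]],
  ],
)

```text
time_s: 23.35
position: [0.6041, 0.2007, 0.2047]
eef_rot: [0.99, -0.143, 0.001, -0.0]
contact_force: [0.1, -0.7, -5.2]
grip_width: 0.0208
gripper_force: 90.8
```

```bash
python3 chk.py|grep -E "T1|T3"
python3 - <<'E'
from plan import *
plan([(.561,.0508,.195,-60.5),(.561,.0508,.1425,-60.5)])
E
```

```text
scene T1 n 66 mid [0.606  0.2002] L 38.8 screw 86.8 rect 87.9
scene T3 n 89 mid [0.5627 0.0515] L 42.2 screw 46.0 rect 48.5
side T1 n 38 mid [0.6004 0.2   ] L 39.5 screw 91.5 rect 90.1
side T3 n 46 mid [0.5599 0.0508] L 43.0 screw 46.5 rect 45.8
wrist T1 n 183 mid [0.6178 0.2   ] L 12.4 screw 73.5 rect 87.1
wrist T3 n 610 mid [0.5627 0.0553] L 42.1 screw 46.1 rect 46.6
now [0.6027 0.2007 0.2025] phi -106.4 F [ 0.3 -0.1 -5.2] M [-0.    0.01 -0.01] w 0.0210 q6 2.00 t 23.5
   [ 0.008  0.518  0.025 -0.51 ]
   [ 0.008  0.518  0.2   -0.51 ]
```

Emit:
servo_tool(
  rows=[
    [[-0.8,0,0.15,0,-0.11],[-0.8,0.005,0.3,0.02,-0.22],[-0.8,0.008,0.42,0.025,-0.33],[-0.8,0.008,0.518,0.025,-0.44],[-0.8,0.008,0.518,0.025,-0.51],[-0.8,0.008,0.518,0.04,-0.51],[-0.8,0.008,0.518,0.12,-0.51],[-0.8,0.008,0.518,0.2,-0.51]],
  ],
)

```text
time_s: 24.5
position: [0.562, 0.0517, 0.1427]
eef_rot: [0.967, 0.254, -0.0, -0.0]
contact_force: [0.3, 0.1, -4.5]
grip_width: 0.021
gripper_force: 90.9
```

Emit:
servo_tool(
  rows=[
    [[-0.8,0,0,0,0],[-0.8,0,0,0,0]],
  ],
)

```text
time_s: 24.75
position: [0.5621, 0.0515, 0.1438]
eef_rot: [0.967, 0.255, -0.0, -0.0]
contact_force: [0.3, 0.4, -5.1]
grip_width: 0.0206
gripper_force: 90.9
```

Run:
```python
from plan import *
plan([(.561,.0508,.1425,-117)])
```

```text
now [0.5621 0.0515 0.1438] phi -60.5 F [ 0.3  0.4 -5.1] M [ 0.02 -0.02 -0.04] w 0.0206 q6 0.95 t 24.8
   [-0.004  0.     0.004  0.628]
```

Emit:
servo_tool(
  rows=[
    [[-0.8,0,0,0.002,0.11],[-0.8,0,0,0.002,0.22],[-0.8,0,0,0.002,0.33],[-0.8,0,0,0.002,0.44],[-0.8,0,0,0.002,0.55],[-0.8,0,0,0.002,0.61],[-0.8,0,0,0.002,0.63],[-0.8,0,0,0.002,0.63]],
  ],
)

```text
time_s: 25.75
position: [0.562, 0.0519, 0.1438]
eef_rot: [0.972, -0.234, 0.0, -0.0]
contact_force: [-1.6, 3.5, -1.5]
grip_width: 0.0209
gripper_force: 91.3
```

Run:
```python
from plan import *
plan([(.6028,.2009,.1425,-117)])
```

```text
now [0.562  0.0519 0.1438] phi -117.1 F [-1.6  3.5 -1.5] M [0.92 0.23 0.6 ] w 0.0209 q6 1.94 t 25.8
   [-0.105 -0.504  0.004 -0.001]
```

Emit:
servo_tool(
  rows=[
    [[-0.8,0,0,0,-0.1],[-0.8,0,0,0,-0.12],[-0.8,0,0,-0.08,-0.12],[-0.8,0,0,-0.16,-0.12],[-0.8,0,0,-0.2,-0.12],[-0.8,0,0,-0.2,-0.12]],
  ],
)

```text
time_s: 26.5
position: [0.5626, 0.0509, 0.2039]
eef_rot: [0.99, -0.143, 0.001, 0.0]
contact_force: [-0.2, -0.6, -4.1]
grip_width: 0.0208
gripper_force: 91.0
```

```bash
python3 chk.py|grep -vE "T2"
python3 - <<'E'
from plan import *
plan([(.555,.2,.21,-90)],[(.539,.3625,.205,-90),(.539,.3625,.14,-90)])
E
```

```text
scene T0 n 103 mid [0.6589 0.1062] L 41.7 screw 91.4 rect 91.2
scene T1 n 75 mid [0.6044 0.2007] L 43.5 screw 88.7 rect 86.8
scene T3 n 67 mid [0.5652 0.0506] L 40.1 screw 89.4 rect 90.1
side T0 n 40 mid [0.6542 0.1036] L 44.9 screw 89.0 rect 87.7
side T3 n 56 mid [0.5592 0.051 ] L 38.6 screw 90.9 rect 89.0
wrist T0 n 749 mid [0.6578 0.1076] L 41.3 screw 90.1 rect 90.9
wrist T1 n 676 mid [0.6041 0.202 ] L 40.7 screw 90.0 rect 86.9
wrist T3 n 180 mid [0.5762 0.0498] L 12.1 screw 77.2 rect 90.7
now [0.5612 0.0512 0.2021] phi -106.4 F [-0.2 -0.  -4.7] M [-0.03  0.02 -0.  ] w 0.0206 q6 1.75 t 26.6
   [-0.16  -0.47  -0.026 -0.182]
   [-0.053 -0.542  0.017  0.   ]
   [-0.053 -0.542  0.233  0.   ]
```

Emit:
servo_tool(
  rows=[
    [[-0.8,-0.05,-0.15,-0.026,-0.1],[-0.8,-0.1,-0.3,-0.026,-0.182],[-0.8,-0.16,-0.47,-0.026,-0.182],[-0.8,-0.16,-0.47,-0.026,-0.182],[-0.8,-0.16,-0.47,-0.026,-0.182]],
  ],
)

```text
time_s: 27.28
position: [0.555, 0.1999, 0.2098]
eef_rot: [1.0, 0.0, -0.001, 0.001]
contact_force: [-0.3, -0.6, -5.1]
grip_width: 0.0207
gripper_force: 91.4
```

Emit:
servo_tool(
  rows=[
    [[-0.8,-0.02,-0.2,0.017,0],[-0.8,-0.04,-0.4,0.017,0],[-0.8,-0.053,-0.542,0.017,0],[-0.8,-0.053,-0.542,0.017,0],[-0.8,-0.053,-0.542,0.1,0],[-0.8,-0.053,-0.542,0.18,0],[-0.8,-0.053,-0.542,0.233,0],[-0.8,-0.053,-0.542,0.233,0]],
  ],
)

```text
time_s: 28.28
position: [0.5393, 0.3608, 0.1393]
eef_rot: [1.0, -0.001, -0.002, 0.001]
contact_force: [-0.0, -1.0, -5.1]
grip_width: 0.0206
gripper_force: 91.6
```

Emit:
servo_tool(
  rows=[
    [[-0.8,0,0,0.01,0],[-0.8,0,0,0.018,0],[-0.8,0,0,0.024,0],[-0.8,0,0,0.024,0]],
  ],
)

```text
time_s: 28.78
position: [0.5397, 0.3627, 0.134]
eef_rot: [1.0, 0.0, 0.0, 0.0]
contact_force: [-0.2, 0.0, -4.6]
grip_width: 0.0207
gripper_force: 91.6
```

Run:
```python
from plan import *
from m import *
plan([(.539,.3625,.132,-90)])
for n,(i,P) in clouds(True).items():
    z=P[...,2]; d=np.hypot(P[...,0]-.54,P[...,1]-.36)<.045
    print(n,"head",rect(P[d&(z>.064)&(z<.073)]),"htop",np.round(np.percentile(P[d&(z>.15)&(z<.18)&(i[...,0].astype(int)-i[...,2]>35)][:,2],[50,95]),4))
```

```text
now [0.5397 0.3627 0.134 ] phi -90.0 F [-0.2  0.  -4.6] M [ 0.01 -0.03  0.03] w 0.0207 q6 1.99 t 28.8
   [-0.002  0.001  0.007  0.   ]
scene head (array([537.7, 363.2]), array([52.2, 47.2]), 2.5) htop [0.1671 0.1704]
side head (array([537.5, 361.6]), array([49.3, 48.2]), -0.6) htop [0.1653 0.1704]
```

Emit:
servo_tool(
  rows=[
    [[-0.8,0,0,0.004,0],[-0.8,0,0,0.008,0],[-0.8,0,0,0.01,0],[-0.8,0,0,0.01,0]],
  ],
)

```text
time_s: 29.38
position: [0.5401, 0.3627, 0.1319]
eef_rot: [1.0, -0.0, 0.0, -0.0]
contact_force: [-1.4, -2.3, 5.4]
grip_width: 0.0206
gripper_force: 92.9
```

Emit:
servo_tool(
  rows=[
    [[-0.5,0,0,-0.002,0],[0,0,0,-0.003,0],[0.3,0,0,-0.003,0],[0.3,0,0,-0.06,0],[0.3,0,0,-0.2,0],[0.3,0,0,-0.35,0],[0.3,0,0,-0.4,0],[0.3,0,0,-0.4,0]],
  ],
)

```text
time_s: 30.38
position: [0.5404, 0.3629, 0.2524]
eef_rot: [1.0, -0.0, 0.001, -0.001]
contact_force: [-1.0, 0.1, -0.9]
grip_width: 0.0554
gripper_force: 0.0
```

```bash
cat > sl.py <<'E'
from plan import *
from m import *
D=clouds(True)
for n,(i,P) in D.items():
    i=i.astype(int);z=P[...,2]; g=(P[...,0]>.2)&(P[...,0]<1)&(abs(P[...,1])<.6)
    for b in blobs((i.max(-1)<75)&(z>.012)&(z<.025)&g,150):
        r=rect(P[b])
        if 95<r[1][0]<125 and r[1][1]<55: print(n,"slate",r,b.sum(),np.median(P[b][:,2]).round(4))
    d=np.hypot(P[...,0]-.54,P[...,1]-.36)<.045
    m=d&(z>.15)&(z<.18)&(i[...,0]-i[...,2]>35)
    if m.sum()>20: print(n,"handle",rect(P[m]),np.round(np.percentile(P[m][:,2],[50,95]),4))
E
python3 sl.py; python3 -c "
from plan import *; plan([(.4,.1,.25,-90)])"
```

```text
scene slate (array([568.4, 327.7]), array([108.6,  45.9]), 50.0) 155 0.0182
scene slate (array([436.8, -35. ]), array([112.5,  44.9]), -13.3) 620 0.0183
scene slate (array([ 299.6, -307.4]), array([108.9,  45.4]), -69.4) 645 0.0181
scene handle (array([541.4, 360.7]), array([69.7, 25.4]), -2.5) [0.1651 0.168 ]
side slate (array([435.6, -36.9]), array([107.5,  47.9]), -14.5) 511 0.0177
side slate (array([ 295.5, -308.8]), array([110.3,  45.2]), -69.4) 890 0.0179
side handle (array([537.9, 360.2]), array([68.6, 26.2]), 2.6) [0.1633 0.1677]
now [0.5389 0.3622 0.2495] phi -90.0 F [-0.4  0.4 -0.6] M [-0.   -0.04  0.02] w 0.0558 q6 1.99 t 30.5
   [-0.463  0.874 -0.002 -0.   ]
```

The key stands upright on the block. One slate was knocked and is now at (0.298, -0.308). Going for slate A at (0.436, -0.036).

Run:
```python
from plan import *
plan([(.45,.11,.22,-95)],[(.4362,-.036,.1,-103.7)],[(.4362,-.036,.001,-103.7)])
```

```text
now [0.5389 0.3622 0.2495] phi -90.0 F [-0.4  0.4 -0.6] M [-0.   -0.04  0.02] w 0.0558 q6 1.99 t 30.5
   [-0.296  0.841  0.098  0.055]
   [-0.003  0.489  0.4    0.097]
   [0.   0.   0.33 0.  ]
```

Emit:
servo_tool(
  rows=[
    [[1,-0.07,0.2,0,0.055],[1,-0.14,0.4,0.05,0.055],[1,-0.21,0.6,0.098,0.055],[1,-0.296,0.841,0.098,0.055],[1,-0.296,0.841,0.098,0.055],[1,-0.296,0.841,0.098,0.055]],
  ],
)

```text
time_s: 31.22
position: [0.4494, 0.1092, 0.22]
eef_rot: [0.999, -0.045, -0.002, 0.0]
contact_force: [0.8, 1.2, 0.4]
grip_width: 0.0856
gripper_force: 0.0
```

Emit:
servo_tool(
  rows=[
    [[1,0,0.2,0.1,0.05],[1,-0.003,0.4,0.25,0.097],[1,-0.003,0.489,0.4,0.097],[1,-0.003,0.489,0.4,0.097],[1,-0.003,0.489,0.4,0.097]],
  ],
)

```text
time_s: 31.85
position: [0.4376, -0.035, 0.1009]
eef_rot: [0.993, -0.119, -0.001, -0.0]
contact_force: [0.2, 0.2, 0.5]
grip_width: 0.0854
gripper_force: 0.0
```

Run:
```python
from plan import *
from m import rect
i,P=cam("wrist"); m=(i.max(-1)<75)&(P[...,2]>.012)&(P[...,2]<.024)&(np.hypot(P[...,0]-.436,P[...,1]+.036)<.08)
print(rect(P[m]),m.sum())
plan([(.4362,-.036,.001,-103.7)])
save("w3.png",i)
```

```text
(array([436.8, -33.8]), array([110.2,  44.9]), -13.2) 9581
now [ 0.4381 -0.0348  0.1017] phi -103.6 F [-0.5 -0.7  0.1] M [ 0.03 -0.04  0.03] w 0.0854 q6 1.47 t 31.9
   [-0.005  0.005  0.336  0.001]
```

View pics/w3.png

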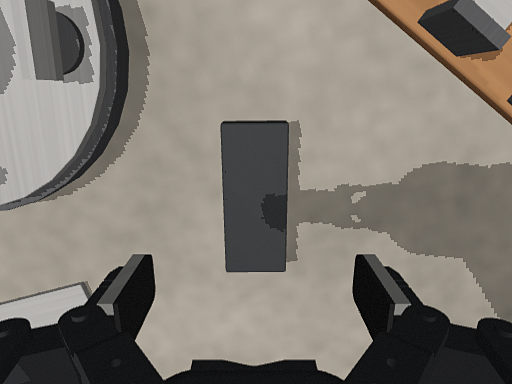

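The slate lies centred between the fingers (columns 221–288, finger middle 255). Descending to grip it.

Emit:
servo_tool(
  rows=[
    [[1,-0.004,0.003,0.15,0],[1,-0.004,0.003,0.28,0],[1,-0.004,0.003,0.335,0],[1,-0.004,0.003,0.335,0],[0.3,-0.004,0.003,0.335,0],[0,-0.004,0.003,0.335,0],[-0.3,-0.004,0.003,0.335,0],[-0.3,-0.004,0.003,0.335,0]],
  ],
  grip_force=100,
)

```text
time_s: 32.9
position: [0.4369, -0.0364, 0.0026]
eef_rot: [0.993, -0.119, 0.002, 0.0]
contact_force: [-0.2, 2.0, 11.5]
grip_width: 0.0429
gripper_force: 101.6
```

Emit:
servo_tool(
  rows=[
    [[-0.3,0,0,0,0],[-0.3,0,0,-0.1,0],[-0.3,0,0,-0.3,0],[-0.3,0,0,-0.4,0],[-0.3,0,0,-0.4,0]],
  ],
)

```text
time_s: 33.52
position: [0.4374, -0.0368, 0.1233]
eef_rot: [0.993, -0.119, 0.003, 0.001]
contact_force: [0.6, -1.0, -2.3]
grip_width: 0.0425
gripper_force: 103.1
```

Run:
```python
from plan import *
plan([(.6303,-.1855,.13,-139.2)])
```

```text
now [ 0.4374 -0.0368  0.1233] phi -103.7 F [ 0.6 -1.  -2.3] M [ 0.04  0.02 -0.07] w 0.0425 q6 1.47 t 33.5
   [ 0.742  0.33  -0.022  0.395]
```

Emit:
servo_tool(
  rows=[
    [[-0.3,0.15,0.08,-0.02,0.1],[-0.3,0.3,0.15,-0.022,0.2],[-0.3,0.45,0.22,-0.022,0.3],[-0.3,0.6,0.28,-0.022,0.395],[-0.3,0.742,0.33,-0.022,0.395],[-0.3,0.742,0.33,-0.022,0.395],[-0.3,0.742,0.33,-0.022,0.395]],
  ],
)

```text
time_s: 34.4
position: [0.6268, -0.1842, 0.1252]
eef_rot: [0.909, -0.417, -0.003, -0.0]
contact_force: [-1.2, -0.4, -2.0]
grip_width: 0.0421
gripper_force: 102.9
```

```bash
cat > ab.py <<'E'
from plan import *
from m import *
p,f,o=pose()
D=clouds(True)
for n,(i,P) in D.items():
    z=P[...,2]; m=(i.max(-1)<80)&(abs(z-(p[2]+.0155))<.006)&(np.hypot(P[...,0]-p[0],P[...,1]-p[1])<.075)
    if m.sum()>50: print(n,"held",rect(P[m]),m.sum(),np.median(P[m][:,2]).round(4))
E
python3 ab.py
python3 - <<'E'
from plan import *
plan([(.6303,-.1855,.075,-139.2)])
i,P=cam("wrist"); save("w4.png",i)
E
```

```text
scene held (array([ 632.5, -187.4]), array([102.,  71.]), -33.3) 834 0.1405
side held (array([ 623.1, -186.5]), array([107.1,  62.9]), -49.5) 483 0.1403
now [ 0.6269 -0.1838  0.1261] phi -139.2 F [-1.1  0.2 -1.7] M [-0.02  0.02 -0.  ] w 0.0425 q6 1.97 t 34.5
   [ 0.012 -0.005  0.17  -0.   ]
```

View pics/w4.png

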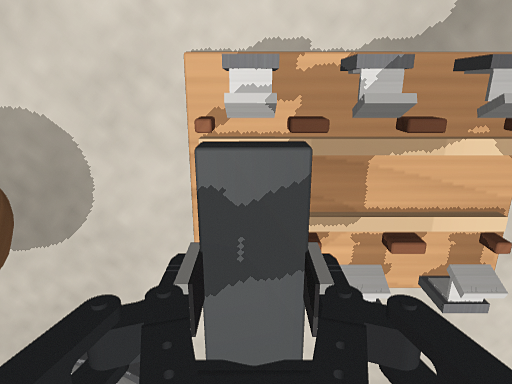

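The slate is held parallel to the far slot, with the clip ahead at about (250,80). Next I'll correct the 3 mm offset, then descend.

Emit:
servo_tool(
  rows=[
    [[-0.3,0.012,-0.005,0,0],[-0.3,0.012,-0.005,0.08,0],[-0.3,0.012,-0.005,0.16,0],[-0.3,0.012,-0.005,0.16,0],[-0.3,0.012,-0.005,0.16,0]],
  ],
)

```text
time_s: 35.17
position: [0.633, -0.1871, 0.0804]
eef_rot: [0.909, -0.416, 0.001, 0.0]
contact_force: [0.9, -0.3, -2.1]
grip_width: 0.0423
gripper_force: 102.9
```

Run:
```python
from plan import *
from m import rect,blobs
p,f,o=pose()
plan([(.6303,-.1855,.075,-139.2)],[(.6303,-.1855,.028,-139.2)])
# in rack-aligned axes: slate ends and clips from scene+side+wrist
u=np.array([np.cos(np.radians(-49.2)),np.sin(np.radians(-49.2))]); v=np.array([-u[1],u[0]])
for n in("scene","side","wrist"):
    i,P=cam(n); z=P[...,2]; d=P[...,:2]-np.array([.6303,-.1855]); a=d@u*1e3; b=d@v*1e3
    m=(i.max(-1)<85)&(abs(z-p[2]-.0155)<.005)&(abs(b)<21)&(abs(a)<75)
    if m.sum()>20: print(n,"slate a",np.percentile(a[m],[1,99]).round(1),"z",np.median(z[m]).round(4),m.sum(), "b",np.percentile(b[(abs(z-p[2]-.0155)<.005)&(abs(b)<35)&(abs(a)<58)&(abs(a)>20)&(i.max(-1)<85)],[1,99]).round(1))
    for s in(-1,1):
        c=(z>.04)&(z<.069)&(abs(b)<25)&(s*a>48)&(s*a<95)
        if c.sum()>20: print(n,"clip",s,"a",np.percentile(a[c],[1,99]).round(1),"b",np.percentile(b[c],[2,98]).round(1),c.sum())
```

```text
now [ 0.633  -0.1871  0.0804] phi -139.2 F [ 0.9 -0.3 -2.1] M [-0.04  0.01  0.  ] w 0.0423 q6 1.97 t 35.2
   [-0.01   0.003  0.018 -0.   ]
   [0.    0.    0.157 0.   ]
scene slate a [-34.7  56.4] z 0.0959 701 b [-20.6  24.3]
scene clip 1 a [56.4 91. ] b [-14.8  17.3] 327
side slate a [-50.3  56.2] z 0.0956 369 b [-24.   20.9]
side clip -1 a [-90.1 -53.4] b [-17.8  13.7] 136
side clip 1 a [53.1 89.9] b [-18.1  13.8] 172
wrist slate a [-23.2  56.7] z 0.0964 9455 b [-19.5  24.6]
wrist clip 1 a [53.2 89.9] b [-13.1  16.5] 4766
```

Emit:
servo_tool(
  rows=[
    [[-0.3,-0.005,0.002,0,0],[-0.3,-0.005,0.002,0.05,0],[-0.3,-0.005,0.002,0.1,0],[-0.3,-0.005,0.002,0.13,0],[-0.3,-0.005,0.002,0.155,0],[-0.3,-0.005,0.002,0.17,0],[-0.3,-0.005,0.002,0.18,0],[-0.3,-0.005,0.002,0.18,0]],
  ],
  grip_force=115,
)

```text
time_s: 36.33
position: [0.6305, -0.186, 0.0268]
eef_rot: [0.909, -0.416, -0.0, 0.0]
contact_force: [-2.9, 0.3, 6.0]
grip_width: 0.042
gripper_force: 123.5
```

Run:
```python
from plan import *
plan([(.6303,-.1855,.0265,-139.2)])
```

```text
now [ 0.6305 -0.186   0.0268] phi -139.2 F [-2.9  0.3  6. ] M [ 0.02  0.43 -0.09] w 0.0420 q6 1.97 t 36.3
   [-0.002 -0.     0.001 -0.   ]
```

Emit:
servo_tool(
  rows=[
    [[-0.3,0,0,0.007,0],[-0.3,0,0,0.013,0],[-0.3,0,0,0.013,0]],
  ],
)

```text
time_s: 36.7
position: [0.6305, -0.186, 0.0267]
eef_rot: [0.909, -0.416, -0.0, 0.0]
contact_force: [-7.8, 2.8, 26.1]
grip_width: 0.042
gripper_force: 125.8
```

Emit:
servo_tool(
  rows=[
    [[0,0,0,-0.005,0],[0.35,0,0,-0.005,0],[0.35,0,0,-0.005,0],[0.35,0,0,-0.1,0],[0.35,0,0,-0.25,0],[0.35,0,0,-0.35,0],[0.35,0,0,-0.35,0]],
  ],
)

```text
time_s: 37.58
position: [0.6327, -0.187, 0.129]
eef_rot: [0.909, -0.417, 0.003, 0.0]
contact_force: [0.8, 0.1, -0.8]
grip_width: 0.0576
gripper_force: 0.0
```

```bash
cat > rk.py <<'E'
from plan import *
from m import *
u=np.array([np.cos(np.radians(-49.2)),np.sin(np.radians(-49.2))]); v=np.array([-u[1],u[0]])
def rack(sc):
  for n in("scene","side","wrist"):
    i,P=cam(n); z=P[...,2]; d=P[...,:2]-np.array(sc); a=d@u*1e3; b=d@v*1e3
    m=(i.max(-1)<90)&(z>.03)&(z<.06)&(abs(b)<19)&(abs(a)<50)
    if m.sum()<40: continue
    A=np.c_[a[m],b[m],np.ones(m.sum())]; k=np.linalg.lstsq(A,z[m]*1e3,rcond=None)[0]
    print(n,"slate top z %.1f mm"%(np.median(z[m])*1e3),"slope mm/100mm",(k[:2]*100).round(1),"a",np.percentile(a[m],[1,99]).round(0),m.sum())
    if n=="wrist": save("rk%d.png"%(1e3*sc[0]),i)
E
python3 - <<'E'
from rk import *
rack((.6303,-.1855)); plan([(.42,-.24,.2,-150)])
E
python3 sl.py
```

```text
scene slate top z 42.4 mm slope mm/100mm [0.1 0.2] a [-48.  49.] 805
side slate top z 42.0 mm slope mm/100mm [0.1 0.1] a [-49.  49.] 452
wrist slate top z 42.2 mm slope mm/100mm [-0.1  0. ] a [-49.  49.] 7408
now [ 0.6299 -0.1857  0.125 ] phi -139.2 F [ 0.2  0.1 -0.1] M [ 0.02  0.03 -0.04] w 0.0574 q6 1.97 t 37.7
   [-0.32   0.648 -0.25   0.12 ]
scene slate (array([ 298.3, -307.7]), array([109. ,  47.1]), -69.2) 695 0.018
scene handle (array([539.2, 360.9]), array([73.2, 24.7]), 0.8) [0.165 0.168]
side slate (array([ 295.6, -308.4]), array([110.7,  46.5]), -69.5) 915 0.0179
side handle (array([537.9, 360. ]), array([67.7, 28.1]), 2.3) [0.1636 0.1681]
```

Slate A is home and flat, top at 42.2 mm. Now slate B at (0.297, -0.308).

Run:
```python
from plan import *
plan([(.46,-.25,.16,-159.4)],[(.297,-.308,.1,-159.4)])
```

```text
now [ 0.6298 -0.1857  0.1246] phi -139.2 F [ 0.3 -0.4 -0.9] M [ 0.04 -0.02 -0.05] w 0.0576 q6 1.97 t 37.8
   [-0.207  0.569 -0.118  0.224]
   [-0.01   0.577  0.2    0.   ]
```

Emit:
servo_tool(
  rows=[
    [[1,-0.05,0.15,-0.118,0.1],[1,-0.1,0.3,-0.118,0.2],[1,-0.16,0.45,-0.118,0.224],[1,-0.207,0.569,-0.118,0.224],[1,-0.207,0.569,-0.118,0.224]],
  ],
)

```text
time_s: 38.45
position: [0.4582, -0.2504, 0.1609]
eef_rot: [0.821, -0.571, -0.002, -0.0]
contact_force: [1.1, 0.2, -0.5]
grip_width: 0.0854
gripper_force: 0.0
```

Emit:
servo_tool(
  rows=[
    [[1,0,0.2,0,0],[1,-0.01,0.4,0.1,0],[1,-0.01,0.577,0.2,0],[1,-0.01,0.577,0.2,0],[1,-0.01,0.577,0.2,0],[1,-0.01,0.577,0.2,0]],
  ],
)

```text
time_s: 39.2
position: [0.2997, -0.3091, 0.1024]
eef_rot: [0.823, -0.568, 0.001, 0.0]
contact_force: [0.2, 0.3, 0.5]
grip_width: 0.0854
gripper_force: 0.0
```

Run:
```python
from plan import *
from m import rect
i,P=cam("wrist"); m=(i.max(-1)<75)&(P[...,2]>.012)&(P[...,2]<.024)&(np.hypot(P[...,0]-.297,P[...,1]+.308)<.08)
print(rect(P[m]),m.sum())
plan([(.297,-.308,.001,-159.4)])
```

```text
(array([ 297.2, -306.7]), array([110.,  45.]), -69.4) 9404
now [ 0.2997 -0.3089  0.1025] phi -159.3 F [-0.2 -0.1  0.3] M [ 0.04  0.02 -0.  ] w 0.0853 q6 1.72 t 39.2
   [-0.006  0.007  0.338  0.002]
```

Emit:
servo_tool(
  rows=[
    [[1,-0.008,0.006,0.15,0],[1,-0.008,0.006,0.28,0],[1,-0.008,0.006,0.335,0],[1,-0.008,0.006,0.335,0],[0.3,-0.008,0.006,0.335,0],[0,-0.008,0.006,0.335,0],[-0.3,-0.008,0.006,0.335,0],[-0.3,-0.008,0.006,0.335,0]],
  ],
  grip_force=100,
)

```text
time_s: 40.25
position: [0.296, -0.3077, 0.003]
eef_rot: [0.822, -0.569, 0.001, 0.001]
contact_force: [1.8, 0.7, 9.9]
grip_width: 0.0425
gripper_force: 101.7
```

Emit:
servo_tool(
  rows=[
    [[-0.3,0,0,0,0],[-0.3,0,0,-0.1,0],[-0.3,0,0,-0.3,0],[-0.3,0,0,-0.42,0],[-0.3,0,0,-0.42,0]],
  ],
)

```text
time_s: 40.88
position: [0.2964, -0.3085, 0.1302]
eef_rot: [0.822, -0.569, 0.003, 0.002]
contact_force: [0.5, -0.2, -2.5]
grip_width: 0.0422
gripper_force: 103.2
```

Run:
```python
from plan import *
plan([(.5091,-.2901,.13,-139.2)])
```

```text
now [ 0.2964 -0.3085  0.1302] phi -159.4 F [ 0.5 -0.2 -2.5] M [-0.03  0.02 -0.  ] w 0.0422 q6 1.71 t 40.9
   [ 0.192 -0.685  0.001 -0.224]
```

Emit:
servo_tool(
  rows=[
    [[-0.3,0.05,-0.17,0.001,-0.06],[-0.3,0.1,-0.34,0.001,-0.12],[-0.3,0.15,-0.51,0.001,-0.18],[-0.3,0.192,-0.685,0.001,-0.224],[-0.3,0.192,-0.685,0.08,-0.224],[-0.3,0.192,-0.685,0.16,-0.224],[-0.3,0.192,-0.685,0.17,-0.224],[-0.3,0.192,-0.685,0.17,-0.224]],
  ],
)

```text
time_s: 41.88
position: [0.5076, -0.2885, 0.0757]
eef_rot: [0.909, -0.417, -0.001, -0.0]
contact_force: [-0.5, -0.4, -2.6]
grip_width: 0.0421
gripper_force: 103.1
```

Run:
```python
from plan import *
p,f,o=pose(); sc=(.5091,-.2901)
plan([(*sc,.075,-139.2)],[(*sc,.028,-139.2)])
u=np.array([np.cos(np.radians(-49.2)),np.sin(np.radians(-49.2))]); v=np.array([-u[1],u[0]])
for n in("scene","side","wrist"):
    i,P=cam(n); z=P[...,2]; d=P[...,:2]-np.array(sc); a=d@u*1e3; b=d@v*1e3
    h=(i.max(-1)<85)&(abs(z-p[2]-.0155)<.005)
    m=h&(abs(b)<21)&(abs(a)<75)
    if m.sum()>20: print(n,"slate a",np.percentile(a[m],[1,99]).round(1),"z",np.median(z[m]).round(4),m.sum(), "b",np.percentile(b[h&(abs(b)<35)&(abs(a)<58)&(abs(a)>20)],[1,99]).round(1))
    for s in(-1,1):
        c=(z>.04)&(z<.069)&(abs(b)<25)&(s*a>48)&(s*a<95)
        if c.sum()>20: print(n,"clip",s,"a",np.percentile(a[c],[1,99]).round(1),"b",np.percentile(b[c],[2,98]).round(1),c.sum())
```

```text
now [ 0.5076 -0.2885  0.0757] phi -139.3 F [-0.5 -0.4 -2.6] M [-0.03  0.03 -0.07] w 0.0421 q6 1.72 t 41.9
   [ 0.007 -0.     0.002 -0.001]
   [0.    0.    0.157 0.   ]
scene slate a [-18.7  52.8] z 0.0908 563 b [-19.2  23.7]
scene clip -1 a [-90.  -52.1] b [-0.7 18.4] 100
scene clip 1 a [56.8 90.9] b [-14.6  17.7] 299
side slate a [-53.9  52.8] z 0.091 484 b [-23.9  20.4]
side clip -1 a [-89.9 -54. ] b [-17.2  15.2] 139
side clip 1 a [53.6 89.9] b [-17.1  14.8] 221
wrist slate a [-26.3  53.7] z 0.092 9606 b [-20.7  23.5]
wrist clip 1 a [53.2 89.7] b [-13.   16.6] 5136
```

Emit:
servo_tool(
  rows=[
    [[-0.3,0.006,0,0,0],[-0.3,0.006,0,0.05,0],[-0.3,0.006,0,0.1,0],[-0.3,0.006,0,0.13,0],[-0.3,0.006,0,0.15,0],[-0.3,0.006,0,0.165,0],[-0.3,0.006,0,0.17,0],[-0.3,0.006,0,0.175,0]],
  ],
  grip_force=115,
)

```text
time_s: 43.02
position: [0.509, -0.2898, 0.0271]
eef_rot: [0.909, -0.416, -0.0, 0.0]
contact_force: [-5.8, 3.1, 29.9]
grip_width: 0.0418
gripper_force: 126.0
```

Run:
```python
from plan import *
plan([(.5091,-.2901,.0265,-139.2)])
```

```text
now [ 0.509  -0.2898  0.0271] phi -139.2 F [-5.8  3.1 29.9] M [ 0.7   0.95 -0.01] w 0.0418 q6 1.72 t 43.0
   [ 0.001  0.     0.002 -0.   ]
```

Emit:
servo_tool(
  rows=[
    [[0,0,0,-0.01,0],[0.35,0,0,-0.01,0],[0.35,0,0,-0.01,0],[0.35,0,0,-0.1,0],[0.35,0,0,-0.25,0],[0.35,0,0,-0.4,0],[0.35,0,0,-0.5,0],[0.35,0,0,-0.6,0]],
  ],
)

```text
time_s: 44.02
position: [0.5092, -0.29, 0.2049]
eef_rot: [0.909, -0.417, -0.0, -0.0]
contact_force: [1.4, -1.1, 0.3]
grip_width: 0.0579
gripper_force: 0.0
```

```bash
python3 - <<'E'
from rk import *
print("B");rack((.5091,-.2901)); print("A");rack((.6303,-.1855))
D={n:cam(n) for n in("scene","side")}
save("end.png",D["scene"][0],1.5)
E
python3 chk.py; python3 sl.py
```

```text
B
scene slate top z 42.4 mm slope mm/100mm [-0.1 -0.3] a [-49.  49.] 730
side slate top z 41.8 mm slope mm/100mm [-0.1  0. ] a [-49.  49.] 599
wrist slate top z 42.2 mm slope mm/100mm [-0.1 -0. ] a [-49.  49.] 4284
A
scene slate top z 42.4 mm slope mm/100mm [-0.2  0.1] a [-49.  49.] 830
side slate top z 41.7 mm slope mm/100mm [-0.6 -0.5] a [-34.  49.] 371
wrist slate top z 42.2 mm slope mm/100mm [-0.2  0. ] a [-49.  49.] 4409
scene T0 n 101 mid [0.6588 0.1062] L 42.0 screw 91.3 rect 91.9
scene T1 n 76 mid [0.6033 0.2009] L 43.1 screw 88.1 rect 83.9
scene T2 n 80 mid [0.5086 0.1477] L 42.0 screw 89.8 rect 90.6
scene T3 n 73 mid [0.5621 0.0513] L 42.4 screw 89.7 rect 91.2
side T2 n 40 mid [0.5052 0.1476] L 47.4 screw 91.5 rect 90.0
side T3 n 57 mid [0.5595 0.0509] L 38.2 screw 85.8 rect 84.4
scene slate (array([567.9, 327.1]), array([108.1,  42.4]), 48.9) 152 0.0187
scene handle (array([541.1, 360.7]), array([68.6, 25.3]), -3.5) [0.165  0.1679]
```

View pics/end.png

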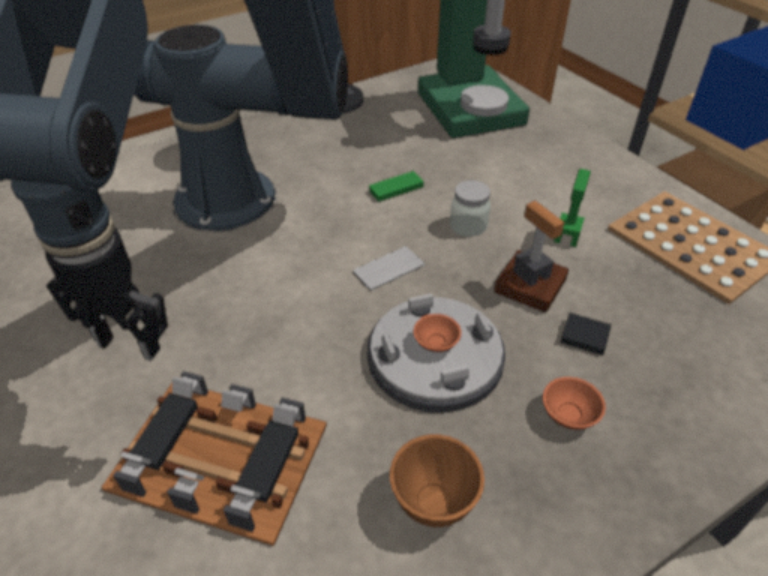

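The view shows all four tabs tangential around (437,350), the key upright at (535,255), and both slates seated in the rack at (165,430) and (268,460). Everything else is untouched.

```bash
python3 -c "
from cell import env
print(env.sign_off())"
```

```text
the job is handed in; nothing more can be done
None
```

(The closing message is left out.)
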